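# Set out the silversmith's forming board

### The job

Get the set-out board ready for the next student: take the punch block out of the railed corner, keeping it upright, and plug it fully down into its socket; then put the steel-faced bench block flat in the corner it has left, long side along the far rail and snug against both rails. Finally lay the chasing hammer on its dark silhouette, matching it head to head, and leave everything else where it is.

Things in the scene. Friction and masses are not known exactly. Their poses are not given: they have to be found in the camera images.
- board: Fixed plywood set-out board, 260 (x) x 320 (y) x 18 mm. Origin: centre of its underside; +x to the far edge, +y to the robot's left. Far left corner: two dark rails 8 mm high, 12 mm wide (far rail 130 mm, side rail 95 mm), flush with the edges. Far right: light wooden socket frame 82 (x) x 120 (y) x 18 mm high. Near edge: flat dark inlaid hammer silhouette along y, head to +y.
- corner (a point): Inner corner where the two rails meet, at the height of the board's top face; axes as the board's (the free area lies towards -x and -y).
- socket (a point): Centre of the rectangular socket hole, at its floor (the board's top face); the hole is 51 (x) x 87 (y) x 18 mm deep, with a 4 mm chamfer round its mouth; axes as the board's.
- spot_head (a point): Middle of the head of the hammer silhouette (76 x 28 mm), on the board's top face.
- spot_tail (a point): Handle end of the hammer silhouette, on the board's top face, 170 mm from spot_head.
- punchblock: Punch block: upright wooden block 48 (x) x 84 (y) x 58 mm; two rows of square steel punches stand 22 mm out of its top (80 mm overall, within 15 mm of its middle in x). At the start it stands on the board in the railed corner. Origin: centre of its underside; z up. It fits the socket either way round.
- benchblock: Bench block: flat rectangular block 60 (x) x 90 (y) x 30 mm, black rubber below, polished steel face on top, about 0.65 kg, lying on the bench to one side of the board. Origin: centre of its underside; z up.
- hammer: Chasing hammer lying flat on the bench beside the board, 183 mm long: steel head 76 mm wide (along y), 26 mm thick, wooden handle with a fat end. Origin: on the surface below the slim part of the handle, a good grip (15 mm thick, its middle 13 mm above the surface). +x points to the head (axis at +45 mm); the handle ends at -125 mm.
- hammer_head (a point): Point under the middle of the hammer's head, on the surface it lies on.
- hammer_tail (a point): Point under the end of the hammer's handle, on the surface it lies on.
- weight: Small brass weight, round, 28 mm across, 26 mm tall with a 12 mm knob, standing on the set-out board between the socket and the railed corner. Origin: centre of its underside. Leave it alone.
- bowl: Terracotta bowl, 110 mm across, 45 mm tall. Origin: centre of its underside. Leave it alone.
- bottle: Clear drinks bottle with a red cap, 64 mm across, 190 mm tall, upright. Origin: centre of its underside. Leave it alone.
- disc: Flat blue plastic jar lid, 80 mm across, 14 mm thick. Origin: centre of its underside. Leave it alone.
- mallet: Wooden mallet (not the hammer): barrel head 56 mm thick and 90 mm long, about 250 mm overall. Origin: on the table below the handle, 90 mm from the head's axis (+x). Leave it alone.
- file: Flat file with a wooden handle, 230 mm long, 20 mm thick. Origin: on the table below the shoulder between handle (-x) and blade (+x). Leave it alone.
- dish: Shallow orange plastic dish, 120 mm across, 22 mm tall. Origin: centre of its underside. Leave it alone.
Things that resemble listed ones, but are neither listed nor needed, are in the scene too. Of the things that look like the benchblock, the middle-sized one is meant.

How it is judged:
On the way, in this order (a step that is already met when the one before it is completed fails the run):
1. the punch block is plugged fully into the socket (horizontal distance between punchblock and socket below 0.005 m and z of punchblock in the frame of socket below 0.004 m and angle between punchblock's own z axis and vertical below 0.06 rad and angle between the y axis of punchblock and the y axis of board, either way round below 0.09 rad), for 0.2 s.
2. the bench block lies flat in the railed corner, against both rails (x of benchblock in the frame of corner between -0.036 and -0.027 m and y of benchblock in the frame of corner between -0.051 and -0.042 m and z of benchblock in the frame of corner below 0.004 m and angle between benchblock's own z axis and vertical below 0.05 rad and angle between the y axis of benchblock and the y axis of board, either way round below 0.08 rad), for 0.2 s.
At the end, for the whole second after the job is handed in: Punch block upright in the socket, within 4 mm of the floor and 5 mm of centre; bench block flat in the corner, long side along the far rail (0.08 rad), at most 6 mm off touching each rail; hammer flat on the board, head and handle end within 15 mm of the silhouette's; all at rest (all of step 1 and all of step 2 and horizontal distance between hammer_head and spot_head below 0.015 m and horizontal distance between hammer_tail and spot_tail below 0.015 m and z of hammer_head in the frame of board below 0.024 m and angle between hammer's own z axis and vertical below 0.15 rad and linear speed of each of punchblock, benchblock, hammer below 0.02 m/s).
It fails at once if the punch block is tipped over (more than 0.6 rad) (angle between punchblock's own z axis and vertical above 0.6 rad).
It fails at once if a bystander is moved by more than 30 mm (distance of any of weight, bowl, bottle, disc, mallet, file, dish from where it was at the start of the episode above 0.03 m).
It also fails if it takes over 72 s, if anything falls off the work surface, if the arm or the gripper's body presses on something with over 40 N, if the wrist force passes 120 N, or if a joint passes its speed limit or range.

### The arm

A 6-joint arm with a two-finger parallel gripper is mounted at the origin on the work surface. World frame = base frame: x ahead of the robot, y to its left, z up, the work surface at z = 0. Lengths are in m, angles in rad, forces in N, time in s.
With the tool pointing down it reaches from about 0.25 to 0.725 m from the base axis. Payload 9.7 kg.
Tool frame: the origin (TCP) lies midway between the tips of the shut fingers; the grasp point (between the pads) lies 19 mm behind it; z points along the fingers, x is the direction in which the jaws open and shut, and the axes are right-handed (so a half turn about z gives the same grasp; the last joint's range is limited). The gripper opens to 85 mm and grips with 20 to 120 N. Pads are 22 mm wide; open, the fingers measure 114 mm over their backs; the gripper's body (76 mm by 85 mm) begins 54 mm behind the grasp point. The pads swing forward as they close: fully open they stand 13 mm farther back than shut.
Start: joints at [1.141, 0.087, 0.176, 1.66, 0, 1.571], TCP at [0.229, 0.5, 0.231] pointing down, gripper open.
Joint ranges: [-3.13, 3.13], [-0.85, 1.81], [-1.15, 1.24], [-2.2, 2.28], [-1.44, 1.52], [-3.14, 3.14]. Speed limits (rad/s): [2.22, 2.22, 2.57, 3.14, 3.14, 3.14].

### API

Orientations are given as a rotation vector (axis times angle).
In Python, from bench import sense, get_image, camera_model, close_job, boxes_of gives the robot as it stands.
- The arm moves only by the shell command python3 -m creep 'ROWS' [FORCE]. ROWS is JSON, a list of rows, each a list of 3 entries, a list of its own where there are three numbers: the shift along the tool's x, y, z in cm, then the turn, a rotation vector about the tool's x, y, z in rad, then the opening, from -1 (shut) to 1 (fully open). In form: [[[x, y, z], [wx, wy, wz], grip], ...]. A call has 1 to 10 rows; each row shifts and turns the pose as measured when the row begins, along the tool's axes as they then stand; what a row does not reach is not made up. A row lasts 1/12 s, in which the tool goes at most 41.7 mm and 7.16 degrees, less where a joint would pass 70% of its speed; a pose out of reach is approached as far as the arm can. A call with a gripper value outside its range is refused whole. The fingers move at their own pace and stop on an object; FORCE is the grip in N (left out, the last holds). Time passes only in rows, so rows that do not move let the fingers close. It gives the time, the measured TCP pose, the force and the opening at its end, in the units of the state.
- sense(): the state, without advancing time (a new reading comes with each control period).
- get_image(name): name is "scene" or "top" or "wrist"; returns the picture (420x560x3 uint8, red, green, blue); there is no depth.
- camera_model(name): a dict with "camera_matrix" (3x3 intrinsics, pixels), "origin" and "orientation" of the camera in the world. Camera axes: x right, y down, z forward; pixel columns grow to the right and rows downward; lengths in m; the calibration is good to about 2 mm. The wrist camera is an equidistant fisheye: a pixel r from the principal point sees the ray r / f radians off the axis. A picture is of the moment at which its call begins: read the wrist's pose just before it. camera_model takes no time and is no camera call; for the wrist camera it gives the pose at the moment of the call.
- close_job(): hands the job in, once; it reports no verdict.
Trained networks look in the newest picture that a camera, given by its name, has taken for a name from the list of things; names that differ only in an ending like _2 or _b are one class to them, and where a whole thing is asked for, a point or a joint stands for the part that bears it (a point fixed in the world has none). Each returns a list of dicts, best first, with "conf" (0 to 1); they miss things now and then, are a little off and sometimes report something else, mostly with a low value. They report only what shows in the picture. A call takes as long as a camera call. They do not tell look-alikes from the thing itself.
- boxes_of(label, camera): "at" ([column, row] in pixels, amid what is visible of it).
The state is a dict: "t": time; "qpos": joint angles; "qd": joint speeds; "effort": joint torques, N m; "ee_pos": TCP position; "tool_rot": TCP orientation; "ft_force": force on the tool from outside, world axes, zero at the start; "moment": the same for the moment, N m; "width": finger opening in m.
Only numpy, scipy, OpenCV 4.12 (cv2) and the standard library are available. Lean on these libraries where they do the work, as an engineer would, in place of code of your own. Each camera call takes 0.05 s, during which the arm holds its last target. There are 200 camera calls.

## Working session

There is one attempt and no reset: what is moved stays moved. The work goes in short steps, Python scripts to look and compute and a shell command to move; the robot and the scene stay as the last step left them, time stands still between calls to the robot, and variables do not carry over. Pictures are saved under pics/ and viewed, about 8 in all and at most 12, crops included, and the job is handed in when it is done.

```bash
ls; mkdir -p pics; python3 - <<'E'
from bench import *
import cv2,json
for c in ("top","scene"):
    im=get_image(c); cv2.imwrite(f"pics/{c}0.png",im[:,:,::-1])
    m=camera_model(c); print(c,m)
    for l in ["board","punchblock","benchblock","hammer","weight","mallet","file","bowl","bottle","disc","dish"]:
        print(l,[(b["at"],round(b["conf"],2)) for b in boxes_of(l,c)])
print(sense())
E
```

```text
pics
top {'camera_matrix': array([[450.35830023,   0.        , 275.94369447],
       [  0.        , 450.35830023, 211.58920106],
       [  0.        ,   0.        ,   1.        ]]), 'origin': array([ 0.47036531, -0.03342905,  1.49901597]), 'orientation': array([-2.22653479,  2.16684985, -0.09406912])}
board [([250.0, 214.2], 0.83)]
punchblock [([217.5, 187.9], 0.94)]
benchblock [([394.3, 272.4], 0.97), ([362.3, 231.2], 0.83)]
hammer [([146.2, 226.1], 0.74)]
weight [([245.8, 213.1], 0.56)]
mallet [([433.5, 220.0], 0.68), ([146.7, 228.4], 0.49)]
file [([103.6, 192.2], 0.86), ([367.5, 171.2], 0.59)]
bowl [([152.2, 169.1], 0.84), ([249.1, 213.0], 0.65)]
bottle [([366.7, 171.0], 0.79), ([246.0, 208.5], 0.55), ([245.4, 181.8], 0.46), ([147.0, 224.7], 0.44)]
disc [([183.9, 287.5], 0.97)]
dish [([289.0, 140.4], 0.7)]
scene {'camera_matrix': array([[409.15305713,   0.        , 270.01514153],
       [  0.        , 409.15305713, 208.77312849],
       [  0.        ,   0.        ,   1.        ]]), 'origin': array([ 1.45220526, -0.00805863,  0.74955329]), 'orientation': array([-1.62298168, -1.7220
[... 594 characters left out ...]
4.7], 0.86), ([362.2, 181.0], 0.49)]
{'t': 1.2, 'qpos': array([ 1.14099087e+00,  8.69002718e-02,  1.75906305e-01,  1.65981848e+00,
       -2.35647711e-05,  1.57078954e+00]), 'qd': array([ 1.53202142e-03,  3.06106941e-04, -9.28921029e-04, -4.11968994e-05,
       -1.50804842e-03, -8.42213783e-04]), 'effort': array([ 1.80693445e-03, -5.20104897e+01,  4.64857149e+01,  1.70495736e-03,
        2.68590502e-04, -2.41560508e-05]), 'ee_pos': array([0.22918422, 0.49996518, 0.23128726]), 'tool_rot': array([ 2.64403991e+00,  1.69660781e+00, -1.32352665e-06]), 'ft_force': array([ 0.88454758, -0.65094301,  0.75816137]), 'moment': array([ 0.02297669, -0.0186618 ,  0.03785432]), 'width': 0.08581301047316321}
```

```bash
python3 - <<'E'
import cv2
im=cv2.imread("pics/top0.png")[120:315,70:470]
cv2.imwrite("pics/v1.png",cv2.resize(im,None,fx=2,fy=2,interpolation=cv2.INTER_CUBIC))
E
```

```text
(no output)
```

View pics/v1.png

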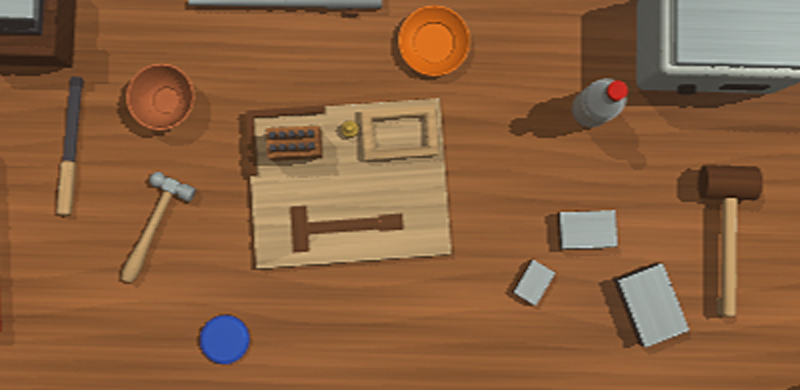

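```bash
cat > h.py <<'E'
import numpy as np, cv2
from scipy.spatial.transform import Rotation as Ro
from bench import *
def ray(cam,px,m=None):
    m=m or camera_model(cam); K=m["camera_matrix"]
    x=(px[0]-K[0,2])/K[0,0]; y=(px[1]-K[1,2])/K[1,1]
    if cam=="wrist":
        r=np.hypot(x,y); s=np.sin(r)/r if r>1e-9 else 1; d=np.array([x*s,y*s,np.cos(r)])
    else: d=np.array([x,y,1.])
    return m["origin"],Ro.from_rotvec(m["orientation"]).apply(d)
def onz(cam,px,z,m=None):
    o,d=ray(cam,px,m); return (o+d*(z-o[2])/d[2])
def proj(cam,P,m=None):
    m=m or camera_model(cam); K=m["camera_matrix"]
    p=Ro.from_rotvec(m["orientation"]).inv().apply(np.asarray(P)-m["origin"])
    if cam=="wrist":
        t=np.arctan2(np.hypot(p[0],p[1]),p[2]); h=np.hypot(p[0],p[1]); x,y=p[0]/h*t,p[1]/h*t
    else: x,y=p[0]/p[2],p[1]/p[2]
    return np.array([K[0,0]*x+K[0,2],K[1,1]*y+K[1,2]])
def snap(cam,name):
    m=camera_model(cam); im=get_image(cam); cv2.imwrite(f"pics/{name}.png",im[:,:,::-1]); np.save(f"pics/{name}.npy",m,allow_pickle=True); return im,m
def load(name): return cv2.imread(f"pics/{name}.png"),np.load(f"pics/{name}.npy",allow_pickle=True).item()
def go(x,y,z,yaw=None):
    "turn about tool z (rad) first, then shift in tool axes (cm) AFTER that turn"
    s=sense(); R=Ro.from_rotvec(s["tool_rot"]); xa=R.apply([1,0,0]); cur=np.arctan2(xa[1],xa[0])
    if yaw is None: yaw=cur
    d=(yaw-cur+np.pi/2)%np.pi-np.pi/2
    za=R.apply([0,0,1])
    dp=np.array([x,y,z])-s["ee_pos"]
    print("t",round(s["t"],2),"pos",s["ee_pos"].round(4),"yaw",cur.round(4),"zaxis",za.round(4),"w",round(s["width"],4))
    print("turn z",round(-d,3),"rows",round(abs(d)/.125,1),"| shift now-axes",(R.inv().apply(dp)*100).round(2),"| after turn",((R*Ro.from_rotvec([0,0,-d])).inv().apply(dp)*100).round(2))
E
python3 - <<'E'
from h import *
c=lambda u,v:(70+u/2,120+v/2)
B=[onz("top",c(*p),.018)[:2] for p in [(257,269),(452,253),(439,98),(241,112)]]
print(np.array(B).round(3), np.mean(B,0).round(3))
e=B[0]-B[1]; e2=B[2]-B[1]; e3=B[3]-B[2]
print([np.linalg.norm(v).round(3) for v in (e,e2,e3)],"yaw",np.arctan2(-e[0],e[1]),np.arctan2(e2[1],e2[0]),np.arctan2(-e3[0],e3[1]))
for n,p,z in [("punch",(293,138),.09),("weight",(348,128),.03),("socket",(400,132),.036),("mid",(588,230),.03),("small",(533,282),.03),("big",(652,305),.03),("hhead",(171,187),.013),("htail",(128,275),.013)]:
    print(n,onz("top",c(*p),z)[:2].round(3))
m=np.mean(B,0)
go(m[0]+.0,m[1],.3,0.09)
E
```

```text
[[ 0.422  0.188]
 [ 0.456 -0.13 ]
 [ 0.712 -0.102]
 [ 0.679  0.224]] [0.567 0.045]
[np.float64(0.32), np.float64(0.257), np.float64(0.328)] yaw 0.10779775157228018 0.10758857808781287 0.10086360866692444
punch [0.63  0.129]
weight [0.656 0.047]
socket [ 0.651 -0.039]
mid [ 0.5  -0.35]
small [ 0.413 -0.262]
big [ 0.38  -0.457]
hhead [0.552 0.335]
htail [0.406 0.399]
t 1.2 pos [0.2292 0.5    0.2313] yaw 1.141 zaxis [ 0. -0. -1.] w 0.0858
turn z 1.051 rows 8.4 | shift now-axes [-27.24  49.68  -6.87] | after turn [29.58 48.32 -6.87]
```

```bash
python3 -m creep '[[[0,3,-0.5],[0,0,0.115],1],[[0,3,-0.5],[0,0,0.115],1],[[0,3,-0.5],[0,0,0.115],1],[[0,3,-0.5],[0,0,0.115],1],[[0,3,-0.5],[0,0,0.115],1],[[0,3,-0.5],[0,0,0.115],1],[[0,3,-0.5],[0,0,0.115],1],[[0,3,-0.5],[0,0,0.115],1],[[0,3,-0.5],[0,0,0.115],1]]' 40; python3 -c "
from h import *
go(.56,.05,.28,.107)"
```

```text
t: 1.95
ee_pos: [0.3931, 0.294, 0.2745]
tool_rot: [3.137, 0.11, -0.005]
ft_force: [0.9, 0.6, 0.3]
width: 0.0855
t 1.95 pos [0.3931 0.294  0.2745] yaw 0.0704 zaxis [-0.0029 -0.0024 -1.    ] w 0.0855
turn z -0.037 rows 0.3 | shift now-axes [14.93 25.51 -0.54] | after turn [13.98 26.04 -0.54]
```

```bash
python3 -m creep '[[[1.7,3.2,0],[0,0,-0.037],1],[[1.7,3.2,0],[0,0,0],1],[[1.7,3.2,0],[0,0,0],1],[[1.7,3.2,0],[0,0,0],1],[[1.7,3.2,0],[0,0,0],1],[[1.7,3.2,0],[0,0,0],1],[[1.7,3.2,0],[0,0,0],1],[[1.7,3.2,0],[0,0,0],1],[[0,0,0],[0,0,0],1]]'; python3 - <<'E'
from h import *
im,m=snap("wrist","w1"); print(m["origin"],Ro.from_rotvec(m["orientation"]).as_matrix().round(3),m["camera_matrix"].round(1).tolist())
go(.56,.05,.28,.107)
for l in ["punchblock","weight","spot_head","socket","corner"]:print(l,[(b["at"],round(b["conf"],2)) for b in boxes_of(l,"wrist")])
cv2.imwrite("pics/v2.png",cv2.resize(im[:,:,::-1],(800,600),interpolation=cv2.INTER_CUBIC))
E
```

```text
t: 2.7
ee_pos: [0.5586, 0.0344, 0.2774]
tool_rot: [3.137, 0.149, 0.005]
ft_force: [0.9, -0.4, -0.7]
width: 0.0855
[0.55099617 0.10746611 0.41897638] [[ 0.996  0.088  0.03 ]
 [ 0.093 -0.953 -0.288]
 [ 0.003  0.29  -0.957]] [[325.2, 0.0, 277.6], [0.0, 325.2, 208.2], [0.0, 0.0, 1.0]]
t 2.75 pos [0.5575 0.0362 0.2777] yaw 0.0952 zaxis [ 2.3e-03  1.0e-04 -1.0e+00] w 0.0854
turn z -0.012 rows 0.1 | shift now-axes [ 0.38 -1.35 -0.23] | after turn [ 0.4  -1.35 -0.23]
punchblock [([345.2, 98.3], 0.85)]
weight [([358.6, 173.5], 0.8), ([275.0, 160.0], 0.16)]
spot_head [([276.1, 160.0], 0.81)]
socket [([274.1, 158.5], 0.68)]
corner [([276.7, 164.3], 0.79)]
```

View pics/v2.png

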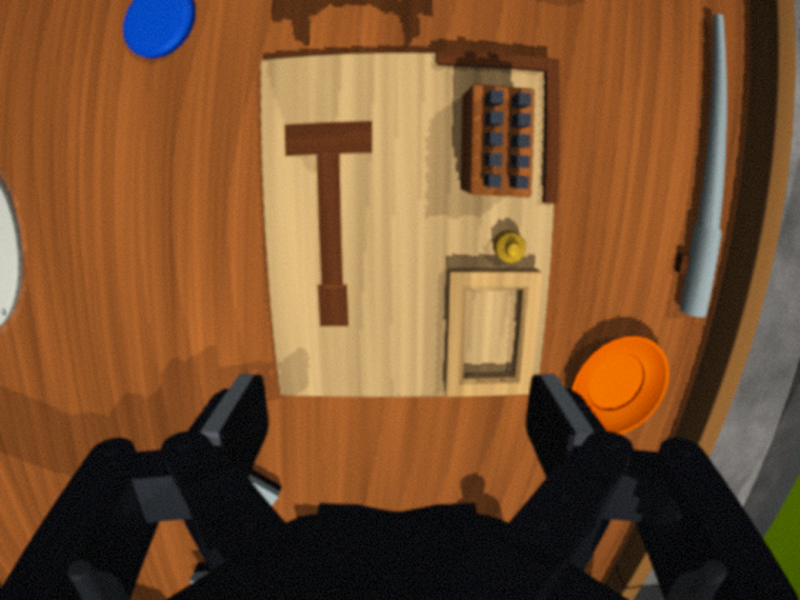

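```bash
cat >> h.py <<'E'
def W(b,p):  # board frame (x,y,z rel board underside centre) -> world; b=(x,y,yaw)
    c,s=np.cos(b[2]),np.sin(b[2]); p=np.atleast_2d(p)
    return np.c_[b[0]+c*p[:,0]-s*p[:,1], b[1]+s*p[:,0]+c*p[:,1], p[:,2]]
def boxpts(l,w,z0,z1): return [(a*l/2,c*w/2,z) for z in (z0,z1) for a,c in ((-1,-1),(-1,1),(1,1),(1,-1))]
def rect(img,cam,m,P,col,f,off):
    q=np.array([(proj(cam,p,m)-off)*f for p in P]); cv2.polylines(img,[np.round(q*8).astype(int)],True,col,1,cv2.LINE_AA,3)
E
python3 - <<'E'
from h import *
from scipy.optimize import least_squares
im,m=load("w1"); k=1.4286
px=np.array([(262,60),(281,397),(537,394),(285,125),(287,155),(371,121),(371,152),(320,325),(347,324),(447,393),(450,271),(541,271)])/k
bp=[(-130,160,18),(-130,-160,18),(130,-160,18)]
print([onz("wrist",p,.018,m)[:2].round(4).tolist() for p in px[:9]])
print([onz("wrist",p,.036,m)[:2].round(4).tolist() for p in px[9:]])
f=lambda b:np.concatenate([proj("wrist",P,m)-q for P,q in zip(W(b,np.array(bp)/1e3),px[:3])])
r=least_squares(f,[.567,.045,.107]); print(r.x.round(4),r.fun.round(1)); b=r.x
# in board frame
inv=lambda w:W((0,0,-b[2]),np.array([[w[0]-b[0],w[1]-b[1],0]]))[0,:2].round(4)
for n,p,z in [("sil",(285,125),.018),("sil",(287,155),.018),("sil",(371,121),.018),("sil",(371,152),.018),("tail",(320,325),.018),("tail",(347,324),.018),("fr",(450,271),.036),("fr",(541,271),.036),("railcorner outer top",(557,47),.026),("pTL",(475,85),.076),("pTR",(533,87),.076),("pBR",(531,195),.076),("pBL",(474,193),.076)]:
    print(n,inv(onz("wrist",np.array(p)/k,z,m)))
np.save("b.npy",b)
c=cv2.resize(im[20:290,170:400],None,fx=2.2,fy=2.2,interpolation=cv2.INTER_CUBIC)
off=np.array([170,20])-.5+.25
rect(c,"wrist",m,W(b,np.array([(-130,160,18),(-130,-160,18),(130,-160,18),(130,160,18)])/1e3),(0,255,0),2.2,off)
cv2.imwrite("pics/v3.png",c)
E
```

```text
[[0.4271, 0.1905], [0.458, -0.1278], [0.7147, -0.1018], [0.4535, 0.1323], [0.4573, 0.1061], [0.5275, 0.1401], [0.5299, 0.1133], [0.4954, -0.0464], [0.5205, -0.043]]
[[0.6188, -0.0966], [0.6062, 0.0198], [0.6868, 0.0279]]
[0.5714 0.0441 0.0962] [-0.3 -0.2 -0.4 -0.1  0.8  0.6]
sil [-0.1089  0.0992]
sil [-0.1076  0.0727]
sil [-0.0345  0.0998]
sil [-0.0346  0.0729]
tail [-0.0844 -0.0828]
tail [-0.059  -0.0817]
fr [ 0.0323 -0.0275]
fr [ 0.1134 -0.0271]
railcorner outer top [0.1261 0.172 ]
pTL [0.0443 0.1229]
pTR [0.0885 0.1244]
pBR [0.0884 0.0417]
pBL [0.0442 0.0418]
```

View pics/v3.png

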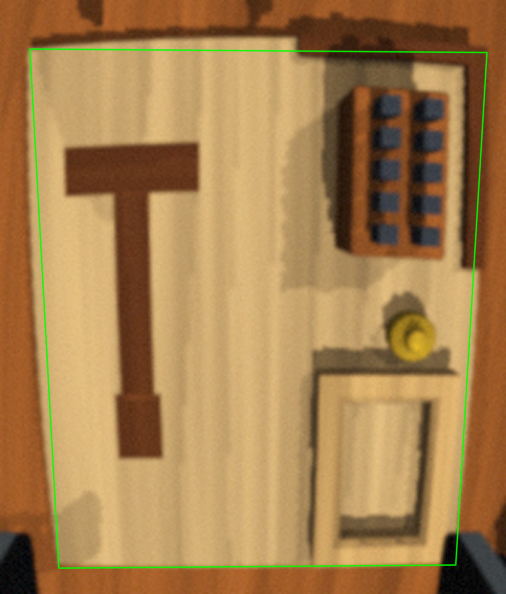

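```bash
python3 -c "
from h import *
b=np.load('b.npy'); im,m=load('w1')
inv=lambda w:W((0,0,-b[2]),np.array([[w[0]-b[0],w[1]-b[1],0]]))[0,:2].round(4)
# punches rows midpoints (v3 pixels /2.2 + off), hole mouth corners
off=np.array([170,20])-.25
for p in [(385,99),(431,100),(386,225),(427,228)]: print('punch',inv(onz('wrist',np.array(p)/2.2+off,.098,m)))
for p in [(340,400),(434,401),(430,545),(336,547)]: print('mouth',inv(onz('wrist',np.array(p)/2.2+off,.036,m)))
p=W(b,[(.065,.083,0)])[0]; go(p[0],p[1],.15,b[2])
"
```

```text
punch [0.0528 0.1145]
punch [0.0741 0.1155]
punch [0.0537 0.0568]
punch [0.073  0.0562]
mouth [ 0.0443 -0.0426]
mouth [ 0.0991 -0.0432]
mouth [ 0.1051 -0.1352]
mouth [ 0.0461 -0.1347]
t 3.0 pos [0.5558 0.0402 0.279 ] yaw 0.1007 zaxis [ 3.8e-03  8.0e-04 -1.0e+00] w 0.0857
turn z 0.004 rows 0.0 | shift now-axes [ 8.08 -8.5  12.93] | after turn [ 8.04 -8.53 12.93]
```

```bash
python3 -m creep '[[[2.6,-2.9,2],[0,0,0],1],[[2.6,-2.9,2.7],[0,0,0],1],[[2.6,-2.9,2.7],[0,0,0],1],[[0,0,2.5],[0,0,0],1],[[0,0,2.0],[0,0,0],1],[[0,0,0],[0,0,0],1]]'; python3 - <<'E'
from h import *
b=np.load('b.npy'); p=W(b,[(.064,.085,0)])[0]; go(p[0],p[1],.04,b[2])
im,m=snap("wrist","w2")
rot=lambda P:W((*p[:2],b[2]),np.array(P))
c=cv2.resize(im[:,:,::-1],None,fx=1.4,fy=1.4,interpolation=cv2.INTER_CUBIC); off=np.array([0,0])-.5+.36
P=boxpts(.048,.084,.018,.076)
rect(c,"wrist",m,rot(P[4:]),(0,255,0),1.4,off); rect(c,"wrist",m,rot(boxpts(.03,.06,.018,.098)[4:]),(0,255,255),1.4,off)
S=W(b,[(.0735,-.088,0)])[0]
for l,w,z,col in [(.051,.087,.018,(255,0,0)),(.059,.095,.036,(255,0,255)),(.082,.12,.036,(0,255,0))]: rect(c,"wrist",m,W((S[0],S[1],b[2]),np.array(boxpts(l,w,0,z)[4:])),col,1.4,off)
cv2.imwrite("pics/v4.png",c)
E
```

```text
t: 3.5
ee_pos: [0.6209, 0.14, 0.165]
tool_rot: [-3.135, -0.173, -0.019]
ft_force: [-0.2, -0.2, -1.3]
width: 0.0852
t 3.5 pos [0.6209 0.14   0.165 ] yaw 0.1101 zaxis [ 0.0122  0.0021 -0.9999] w 0.0852
turn z 0.014 rows 0.1 | shift now-axes [ 0.38  0.59 12.51] | after turn [ 0.39  0.59 12.51]
```

View pics/v4.png

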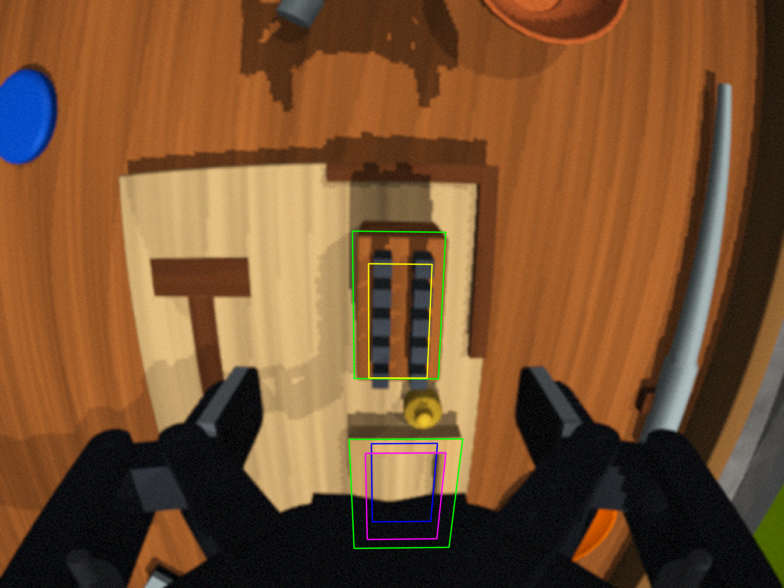

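```bash
cat >> h.py <<'E'
def go(x,y,z,yaw):
    s=sense(); R=Ro.from_rotvec(s["tool_rot"]); xa=R.apply([1,0,0]); cur=np.arctan2(xa[1],xa[0])
    yaw=cur+((yaw-cur+np.pi/2)%np.pi-np.pi/2)
    T=Ro.from_matrix([[np.cos(yaw),np.sin(yaw),0],[np.sin(yaw),-np.cos(yaw),0],[0,0,-1]])
    dp=np.array([x,y,z])-s["ee_pos"]
    print("t",round(s["t"],2),"pos",s["ee_pos"].round(4),"yaw",cur.round(4),"w",round(s["width"],4),"f",s["ft_force"].round(1),"qd",np.abs(s["qd"]).max().round(3))
    print("turn",(R.inv()*T).as_rotvec().round(3),"| shift now",(R.inv().apply(dp)*100).round(2),"| after turn",(T.inv().apply(dp)*100).round(2))
def gob(x,y,z,dyaw=0):
    b=np.load("b.npy"); p=W(b,[(x,y,z)])[0]; go(*p,b[2]+dyaw)
E
python3 -m creep '[[[0,0,0],[0,0,0],1]]'; python3 -c "
from h import *
gob(.064,.084,.04)"
```

```text
t: 3.63
ee_pos: [0.6208, 0.1406, 0.1688]
tool_rot: [-3.135, -0.174, -0.024]
ft_force: [0.7, -0.2, 0.7]
width: 0.0858
t 3.63 pos [0.6208 0.1406 0.1688] yaw 0.1111 w 0.0858 f [ 0.7 -0.2  0.7] qd 0.026
turn [-0.001 -0.015  0.015] | shift now [ 0.35  0.76 12.89] | after turn [ 0.56  0.73 12.88]
```

```bash
python3 -m creep '[[[0.4,0.75,0],[0,-0.015,0.015],1],[[0,0,0],[0,0,0],1],[[0,0,0],[0,0,0],1]]'; python3 -c "
from h import *
gob(.064,.084,.04)"
```

```text
t: 3.88
ee_pos: [0.6258, 0.1344, 0.1751]
tool_rot: [-3.136, -0.153, -0.01]
ft_force: [0.5, 1.1, 0.2]
width: 0.0856
t 3.88 pos [0.6258 0.1344 0.1751] yaw 0.0972 w 0.0856 f [0.5 1.1 0.2] qd 0.03
turn [-0.002 -0.006  0.001] | shift now [ 0.04  0.1  13.51] | after turn [ 0.12  0.07 13.51]
```

```bash
python3 -m creep '[[[0,0.1,2.6],[0,-0.006,0],1],[[0,0,2.6],[0,0,0],1],[[0,0,2.6],[0,0,0],1],[[0,0,2.6],[0,0,0],1],[[0,0,0],[0,0,0],1]]'; python3 -c "
from h import *
gob(.064,.084,.04)"
```

```text
t: 4.3
ee_pos: [0.6298, 0.1345, 0.0787]
tool_rot: [-3.133, -0.153, -0.028]
ft_force: [-1.0, -0.1, -1.3]
width: 0.0856
t 4.3 pos [0.6298 0.1345 0.0787] yaw 0.0975 w 0.0856 f [-1.  -0.1 -1.3] qd 0.062
turn [-0.004 -0.018  0.001] | shift now [-0.36  0.05  3.87] | after turn [-0.29  0.04  3.87]
```

```bash
python3 -m creep '[[[-0.2,0,1.9],[-0.004,-0.018,0],1],[[-0.1,0,1.8],[0,-0.003,0],1],[[0,0,0],[0,0,0],1],[[0,0,0],[0,0,0],1]]'; python3 -c "
from h import *
gob(.064,.084,.04)"
```

```text
t: 4.63
ee_pos: [0.629, 0.1349, 0.048]
tool_rot: [-3.137, -0.154, -0.006]
ft_force: [0.3, 0.0, 0.2]
width: 0.0854
t 4.63 pos [0.629  0.1349 0.048 ] yaw 0.0979 w 0.0854 f [0.3 0.  0.2] qd 0.003
turn [-0.001 -0.004  0.002] | shift now [-0.21  0.08  0.8 ] | after turn [-0.2   0.08  0.8 ]
```

```bash
python3 -m creep '[[[-0.2,0.1,0.9],[0,-0.004,0.002],1],[[0,0,0],[0,0,0],1],[[0,0,0],[0,0,0],-1],[[0,0,0],[0,0,0],-1],[[0,0,0],[0,0,0],-1],[[0,0,0],[0,0,0],-1],[[0,0,0],[0,0,0],-1],[[0,0,0],[0,0,0],-1]]' 70; python3 -c "
from h import *
gob(.064,.084,.04)"
```

```text
t: 5.3
ee_pos: [0.6297, 0.1341, 0.0456]
tool_rot: [-3.136, -0.15, -0.012]
ft_force: [0.5, 0.1, -3.4]
width: 0.0467
t 5.3 pos [0.6297 0.1341 0.0456] yaw 0.0956 w 0.0467 f [ 0.5  0.1 -3.4] qd 0.004
turn [-0.002 -0.008 -0.001] | shift now [-0.28  0.01  0.56] | after turn [-0.27  0.    0.56]
```

```bash
python3 -m creep '[[[0,0,-2],[0,0,0],-1],[[0,0,-2.5],[0,0,0],-1],[[0,0,-2.5],[0,0,0],-1],[[0,0,0],[0,0,0],-1],[[0.2,2.5,0],[0,0,0],-1],[[0.2,3,0],[0,0,0],-1],[[0.2,3,0],[0,0,0],-1],[[0,3,0],[0,0,0],-1],[[0,2,0],[0,0,0],-1],[[0,0,0],[0,0,0],-1]]'; python3 -c "
from h import *
gob(.0735,-.088,.12)"
```

```text
t: 6.13
ee_pos: [0.6452, -0.0035, 0.1063]
tool_rot: [-3.137, -0.158, 0.009]
ft_force: [-0.3, 0.2, -4.5]
width: 0.047
t 6.13 pos [ 0.6452 -0.0035  0.1063] yaw 0.101 w 0.047 f [-0.3  0.2 -4.5] qd 0.026
turn [-0.001  0.006  0.005] | shift now [ 0.43  3.36 -1.37] | after turn [ 0.46  3.36 -1.37]
```

```bash
python3 -m creep '[[[0.2,2.2,-0.5],[0,0.006,0.005],-1],[[0.2,1.2,0],[0,0,0],-1],[[0,0,0],[0,0,0],-1],[[0,0,0],[0,0,0],-1]]'; python3 - <<'E'
from h import *
gob(.0735,-.088,.10)
im,m=snap("wrist","w3"); b=np.load("b.npy"); f,o=3.4,np.array([170,250])
c=cv2.resize(im[250:420,170:400],None,fx=f,fy=f,interpolation=cv2.INTER_CUBIC)[:,:,::-1].copy(); off=o-.5+.15
S=W(b,[(.0735,-.088,0)])[0]
for l,w,z,col in [(.051,.087,.018,(255,0,0)),(.059,.095,.036,(255,0,255)),(.082,.12,.036,(0,255,0))]: rect(c,"wrist",m,W((S[0],S[1],b[2]),np.array(boxpts(l,w,0,z)[4:])),col,f,off)
s=sense(); p=s["ee_pos"]; R=Ro.from_rotvec(s["tool_rot"]).as_matrix(); bz=p[2]-.0276
yaw=np.arctan2(R[1,0],R[0,0])
for z in (bz,bz+.058): rect(c,"wrist",m,W((p[0],p[1],yaw),np.array(boxpts(.048,.084,0,z)[4:])),(0,255,255),f,off)
rect(c,"wrist",m,W(b,np.array([(-130,160,18),(-130,-160,18),(130,-160,18),(130,160,18)])/1e3),(0,200,0),f,off)
cv2.imwrite("pics/v5w.png",c)
im2,m2=snap("scene","s3"); o2=np.array([240,170]); f2=5
d=cv2.resize(im2[170:290,240:380],None,fx=f2,fy=f2,interpolation=cv2.INTER_CUBIC)[:,:,::-1].copy(); off2=o2-.5+.1
for l,w,z,col in [(.059,.095,.036,(255,0,255)),(.082,.12,.036,(0,255,0))]: rect(d,"scene",m2,W((S[0],S[1],b[2]),np.array(boxpts(l,w,0,z)[4:])),col,f2,off2)
rect(d,"scene",m2,W((p[0],p[1],yaw),np.array(boxpts(.048,.084,0,bz)[4:])),(0,255,255),f2,off2)
cv2.imwrite("pics/v5s.png",d)
print(c.shape,d.shape)
E
```

```text
t: 6.47
ee_pos: [0.6512, -0.0389, 0.1054]
tool_rot: [-3.136, -0.147, 0.01]
ft_force: [-0.9, 0.8, -4.3]
width: 0.047
t 6.47 pos [ 0.6512 -0.0389  0.1054] yaw 0.0936 w 0.047 f [-0.9  0.8 -4.3] qd 0.016
turn [-0.003  0.006 -0.003] | shift now [ 0.2  -0.22  0.54] | after turn [ 0.2  -0.22  0.54]
(578, 782, 3) (600, 700, 3)
```

View pics/v5w.png

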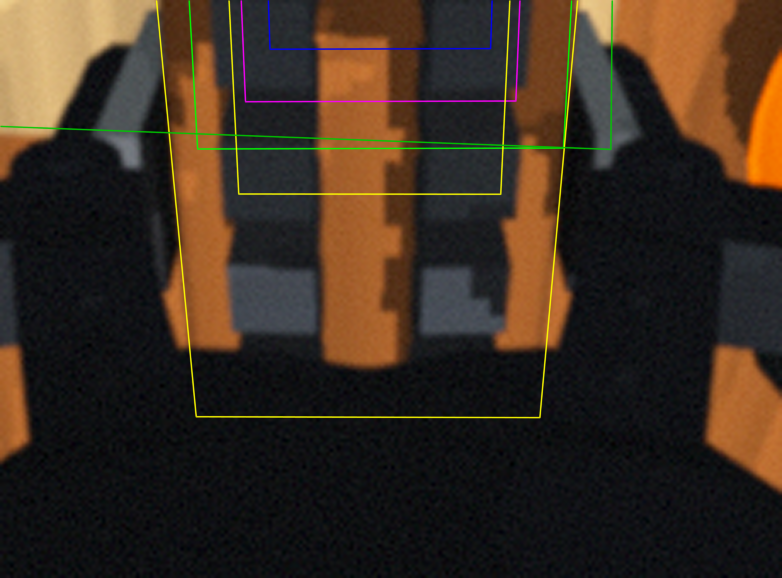

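View pics/v5s.png

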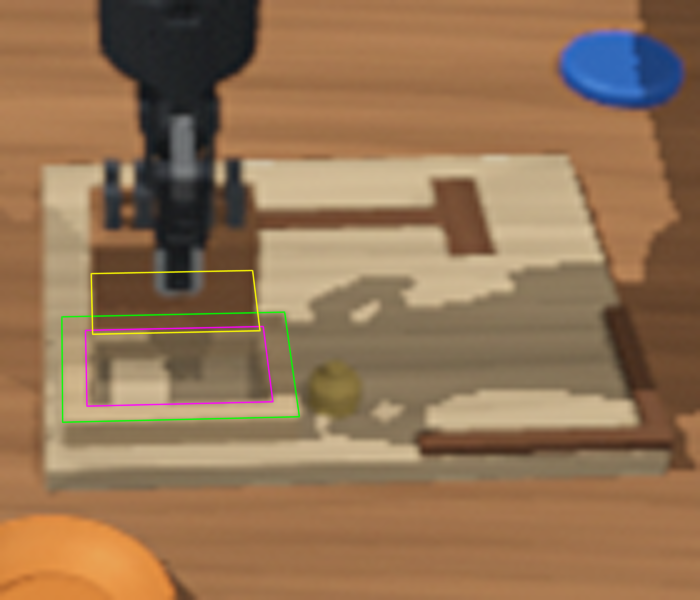

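```bash
python3 -m creep '[[[0.2,-0.25,1.2],[-0.003,0.006,-0.003],-1],[[0,0,1.3],[0,-0.004,0],-1],[[0,0,1.0],[0,-0.004,0],-1],[[0,0,0],[0,0,0],-1],[[0,0,0],[0,0,0],-1]]'; python3 -c "
from h import *
gob(.0735,-.0875,.0456)"
```

```text
t: 6.98
ee_pos: [0.6522, -0.0315, 0.0675]
tool_rot: [-3.137, -0.16, 0.016]
ft_force: [0.9, -0.8, -3.8]
width: 0.047
t 6.98 pos [ 0.6522 -0.0315  0.0675] yaw 0.1019 w 0.047 f [ 0.9 -0.8 -3.8] qd 0.021
turn [-0.001  0.01   0.006] | shift now [0.06 0.46 2.19] | after turn [0.04 0.46 2.19]
```

```bash
python3 -m creep '[[[0.05,0.45,0],[0,0.01,0.006],-1],[[0,0,0],[0,0,0],-1],[[0,0,0],[0,0,0],-1]]'; python3 -c "
from h import *
gob(.0735,-.0875,.0456)"
```

```text
t: 7.23
ee_pos: [0.6532, -0.0358, 0.0677]
tool_rot: [-3.137, -0.151, -0.0]
ft_force: [-0.6, -0.3, -3.8]
width: 0.0473
t 7.23 pos [ 0.6532 -0.0358  0.0677] yaw 0.096 w 0.0473 f [-0.6 -0.3 -3.8] qd 0.011
turn [-0.001 -0.    -0.   ] | shift now [-0.02  0.01  2.21] | after turn [-0.02  0.01  2.21]
```

```bash
python3 -m creep '[[[0,0,0.6],[0,-0.003,0],-1],[[0,0,0.5],[0,-0.002,0],-1],[[0,0,0.3],[0,0,0],-1],[[0,0,0],[0,0,0],-1]]'; python3 -c "
from h import *
gob(.0735,-.0875,.0456)"
```

```text
t: 7.57
ee_pos: [0.6539, -0.0362, 0.054]
tool_rot: [-3.137, -0.15, 0.004]
ft_force: [0.3, -0.0, -4.7]
width: 0.047
t 7.57 pos [ 0.6539 -0.0362  0.054 ] yaw 0.0953 w 0.047 f [ 0.3 -0.  -4.7] qd 0.004
turn [-0.001  0.003 -0.001] | shift now [-0.09 -0.03  0.84] | after turn [-0.09 -0.03  0.84]
```

```bash
python3 -m creep '[[[-0.05,0,0.4],[0,0,0],-1],[[0,0,0.3],[0,0,0],-1],[[0,0,0.2],[0,0,0],-1],[[0,0,0.1],[0,0,0],-1],[[0,0,0],[0,0,0],-1]]'; python3 -c "
from h import *
gob(.0735,-.0875,.0456)"
```

```text
t: 7.98
ee_pos: [0.6536, -0.0362, 0.0459]
tool_rot: [-3.137, -0.15, 0.001]
ft_force: [-0.6, 0.5, -4.2]
width: 0.047
t 7.98 pos [ 0.6536 -0.0362  0.0459] yaw 0.0953 w 0.047 f [-0.6  0.5 -4.2] qd 0.006
turn [-0.001  0.    -0.001] | shift now [-0.06 -0.03  0.03] | after turn [-0.06 -0.03  0.03]
```

```bash
python3 -m creep '[[[0,0,0.15],[0,0,0],-1],[[0,0,0],[0,0,0],-1],[[0,0,0],[0,0,0],1],[[0,0,0],[0,0,0],1],[[0,0,0],[0,0,0],1],[[0,0,0],[0,0,0],1],[[0,0,-2],[0,0,0],1],[[0,0,-3],[0,0,0],1],[[0,0,-3],[0,0,0],1],[[0,0,-3.5],[0,0,0],1]]'; python3 -c "
from h import *
gob(.0735,-.0875,.0456)
s=W(np.load('b.npy'),[(.0735,-.0875,.0)])[0]; go(.50,-.27,.25,1.57)"
```

```text
t: 8.82
ee_pos: [0.6506, -0.0364, 0.1552]
tool_rot: [-3.137, -0.149, 0.018]
ft_force: [1.1, 0.2, -0.7]
width: 0.0856
t 8.82 pos [ 0.6506 -0.0364  0.1552] yaw 0.0951 w 0.0856 f [ 1.1  0.2 -0.7] qd 0.89
turn [-0.002  0.011 -0.001] | shift now [ 0.36 -0.   10.95] | after turn [ 0.24 -0.02 10.96]
t 8.82 pos [ 0.6506 -0.0364  0.1552] yaw 0.0951 w 0.0856 f [ 1.1  0.2 -0.7] qd 0.89
turn [-0.01   0.008 -1.475] | shift now [-17.32  21.81  -9.32] | after turn [-23.37 -15.04  -9.48]
```

```bash
python3 -m creep '[[[0,0,-2],[0,0.01,0],1],[[-2,3.4,-2],[0,0,0],1],[[-2,3.4,-2],[0,0,0],1],[[-2,3.4,-1],[0,0,0],1],[[-2,3.4,0],[0,0,0],1],[[-2,3.4,0],[0,0,0],1],[[-2,3.4,0],[0,0,0],1],[[-2,3.4,0],[0,0,0],1],[[-2,3.4,0],[0,0,0],1],[[0,0,0],[0,0,0],1]]'; python3 - <<'E'
from h import *
go(.5,-.38,.25,.095)
im,m=snap("wrist","w4")
print([(b["at"],round(b["conf"],2)) for b in boxes_of("benchblock","wrist")])
snap("scene","s4")
cv2.imwrite("pics/v6.png",cv2.resize(im[:,:,::-1],(800,600),interpolation=cv2.INTER_CUBIC))
E
```

```text
t: 9.65
ee_pos: [0.5177, -0.3297, 0.2362]
tool_rot: [3.132, 0.161, 0.025]
ft_force: [0.9, 0.7, 0.4]
width: 0.0853
t 9.65 pos [ 0.5177 -0.3297  0.2362] yaw 0.1027 w 0.0853 f [0.9 0.7 0.4] qd 0.058
turn [ 0.006 -0.016  0.008] | shift now [-2.26  4.83 -1.38] | after turn [-2.24  4.84 -1.38]
[([162.7, 257.5], 0.78), ([262.4, 191.1], 0.61), ([512.4, 35.8], 0.19)]
```

View pics/v6.png

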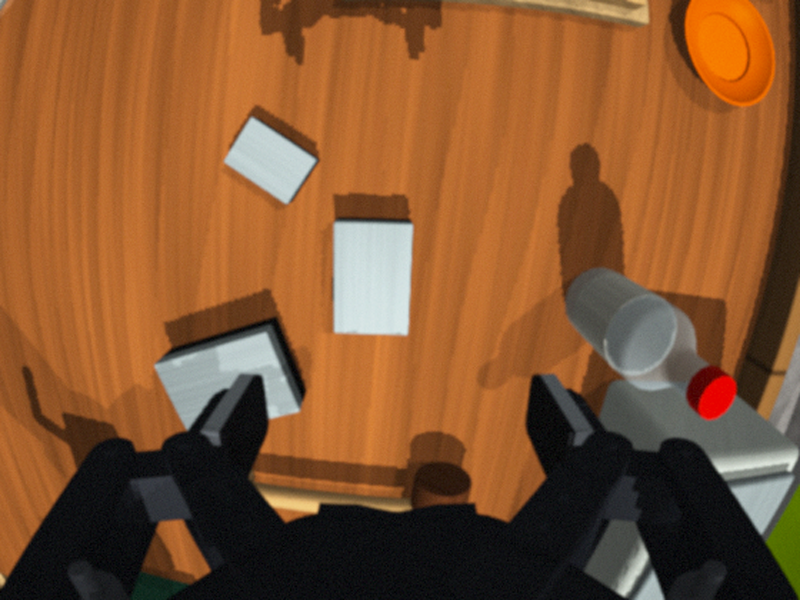

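```bash
python3 - <<'E'
from h import *
im,m=load("w4")
g=im.min(axis=2); mask=(g>130).astype(np.uint8)
n,l,st,ct=cv2.connectedComponentsWithStats(mask)
for k in range(1,n):
    if st[k,4]<800: continue
    q=cv2.findContours((l==k).astype(np.uint8),cv2.RETR_EXTERNAL,cv2.CHAIN_APPROX_NONE)[0][0][:,0,:]
    P=np.array([onz("wrist",p,.03,m)[:2] for p in q]).astype(np.float32)
    print(st[k].tolist(),ct[k].round(),cv2.minAreaRect(P))
print("bottle~",onz("wrist",(600/1.4286,300/1.4286),0.0,m), onz("wrist",(712/1.4286,392/1.4286),0.19,m))
# socket check in scene 
b=np.load("b.npy"); im,m=load("s4"); S=W(b,[(.0735,-.0875,0)])[0]; f2,o2=5,np.array([240,160]); d=cv2.resize(im[160:280,240:380],None,fx=5,fy=5,interpolation=cv2.INTER_CUBIC)
P=np.array(boxpts(.048,.084,.036,.076))
rect(d,"scene",m,W((S[0],S[1],b[2]),P[4:]),(0,255,255),f2,o2-.4); rect(d,"scene",m,W((S[0],S[1],b[2]),P[:4]),(0,255,0),f2,o2-.4)
cv2.imwrite("pics/v7.png",d)
E
```

```text
[157, 82, 64, 61, 2049] [188. 112.] ((0.416960209608078, -0.2635599970817566), (0.04102138429880142, 0.061704881489276886), 60.15190505981445)
[233, 155, 56, 80, 4212] [260. 194.] ((0.5033246278762817, -0.3498372733592987), (0.060435641556978226, 0.0898914486169815), 3.7758102416992188)
[108, 233, 102, 67, 3169] [158. 263.] ((0.3804597854614258, -0.4599863588809967), (0.11844021081924438, 0.07880523800849915), 22.390668869018555)
[512, 334, 43, 39, 825] [533. 350.] ((1.061843991279602, -0.5923259258270264), (0.08306960016489029, 0.16859371960163116), 51.924007415771484)
bottle~ [ 0.71167026 -0.3557889   0.        ] [ 0.69833023 -0.35159199  0.19      ]
```

View pics/v7.png

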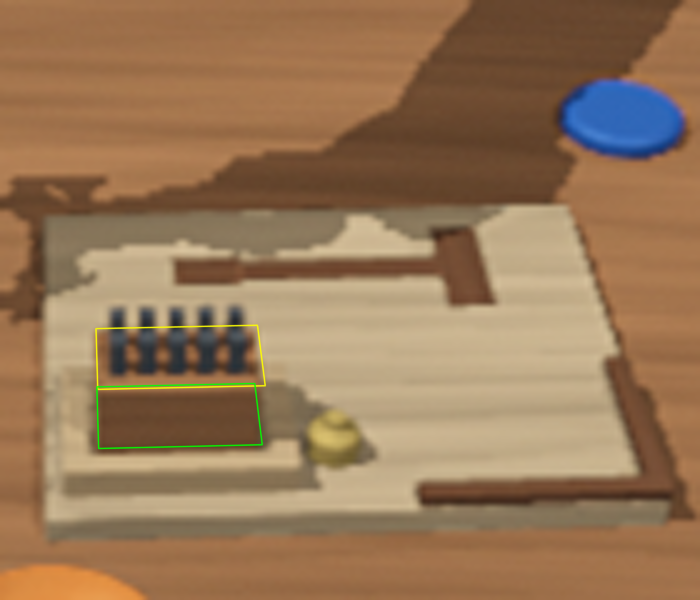

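```bash
python3 -m creep '[[[-1,2,3],[0,-0.015,0],1],[[0,0,3],[0,0,0.037],1],[[0,0,3],[0,0,0],1],[[0,0,3],[0,0,0],1],[[0,0,0],[0,0,0],1],[[0,0,0],[0,0,0],1]]' 80; python3 -c "
from h import *
go(.5033,-.3498,.005,.066)"
```

```text
t: 10.3
ee_pos: [0.5189, -0.3398, 0.1148]
tool_rot: [3.133, 0.122, 0.011]
ft_force: [0.7, -0.7, 1.1]
width: 0.0856
t 10.3 pos [ 0.5189 -0.3398  0.1148] yaw 0.0779 w 0.0856 f [ 0.7 -0.7  1.1] qd 0.049
turn [ 0.006 -0.007  0.012] | shift now [-1.7   0.8  10.98] | after turn [-1.62  0.89 10.98]
```

```bash
python3 -m creep '[[[-1.7,0.8,2.5],[0.006,-0.007,0.012],1],[[0,0,2.5],[0,-0.005,0],1],[[0,0,2],[0,-0.005,0],1],[[0,0,0],[0,0,0],1],[[0,0,0],[0,0,0],1]]' 80; python3 - <<'E'
from h import *
go(.5033,-.3498,.005,.066)
im,m=snap("wrist","w5")
g=im.min(axis=2)
mask=(g>130).astype(np.uint8)
n,l,st,ct=cv2.connectedComponentsWithStats(mask)
for k in range(1,n):
    if st[k,4]<800: continue
    q=cv2.findContours((l==k).astype(np.uint8),cv2.RETR_EXTERNAL,cv2.CHAIN_APPROX_NONE)[0][0][:,0,:]
    P=np.array([onz("wrist",p,.03,m)[:2] for p in q]).astype(np.float32)
    print(st[k].tolist(),ct[k].round(),cv2.minAreaRect(P))
E
```

```text
t: 10.72
ee_pos: [0.5088, -0.3477, 0.0538]
tool_rot: [3.133, 0.114, -0.002]
ft_force: [0.2, -0.1, 0.0]
width: 0.0852
t 10.72 pos [ 0.5088 -0.3477  0.0538] yaw 0.0729 w 0.0852 f [ 0.2 -0.1  0. ] qd 0.015
turn [0.007 0.002 0.007] | shift now [-0.56  0.14  4.89] | after turn [-0.57  0.17  4.88]
[72, 38, 57, 95, 3284] [105.  84.] ((0.41207262873649597, -0.26039138436317444), (0.03936460614204407, 0.042522281408309937), 60.1949577331543)
[211, 172, 114, 144, 15151] [268. 241.] ((0.5030688643455505, -0.34964799880981445), (0.05935618281364441, 0.08892455697059631), 3.610093355178833)
[100, 365, 45, 35, 1019] [121. 384.] ((0.3816114366054535, -0.4848169982433319), (0.05782395601272583, 0.038254108279943466), 22.526702880859375)
```

```bash
python3 -m creep '[[[-0.6,0.15,0],[0.007,0.002,0.009],1],[[0,0,2],[0,-0.004,0],1],[[0,0,2],[0,-0.004,0],1],[[0,0,0],[0,0,0],1],[[0,0,0],[0,0,0],1]]' 80; python3 -c "
from h import *
go(.503,-.3497,.005,.063)"
```

```text
t: 11.18
ee_pos: [0.5071, -0.3522, 0.0248]
tool_rot: [3.133, 0.1, 0.007]
ft_force: [1.2, -0.1, 0.5]
width: 0.0855
t 11.18 pos [ 0.5071 -0.3522  0.0248] yaw 0.0638 w 0.0855 f [ 1.2 -0.1  0.5] qd 0.005
turn [ 0.007 -0.004  0.001] | shift now [-0.41 -0.29  1.98] | after turn [-0.4  -0.28  1.98]
```

```bash
python3 -m creep '[[[-0.5,-0.3,1],[0.007,-0.004,0],1],[[0,0,1],[0,0,0],1],[[0,0,0],[0,0,0],1],[[0,0,0],[0,0,0],1]]' 80; python3 -c "
from h import *
go(.503,-.3497,.005,.063)"
```

```text
t: 11.52
ee_pos: [0.5029, -0.3507, 0.0081]
tool_rot: [3.138, 0.099, 0.007]
ft_force: [0.0, -0.2, -0.1]
width: 0.0856
t 11.52 pos [ 0.5029 -0.3507  0.0081] yaw 0.0632 w 0.0856 f [ 0.  -0.2 -0.1] qd 0.015
turn [ 0.002 -0.005  0.   ] | shift now [ 0.01 -0.1   0.31] | after turn [ 0.02 -0.1   0.31]
```

```bash
python3 -m creep '[[[0,-0.1,0.4],[0.002,-0.005,0],1],[[0,0,0],[0,0,0],1],[[0,0,0],[0,0,0],-1],[[0,0,0],[0,0,0],-1],[[0,0,0],[0,0,0],-1],[[0,0,0],[0,0,0],-1],[[0,0,0],[0,0,0],-1]]' 80; python3 -c "
from h import *
go(.503,-.3497,.005,.063)"
```

```text
t: 12.1
ee_pos: [0.5035, -0.3499, 0.0051]
tool_rot: [3.139, 0.099, 0.001]
ft_force: [-0.4, -0.2, -0.1]
width: 0.0583
t 12.1 pos [ 0.5035 -0.3499  0.0051] yaw 0.0633 w 0.0583 f [-0.4 -0.2 -0.1] qd 0.002
turn [ 0.001 -0.     0.   ] | shift now [-0.05 -0.02  0.01] | after turn [-0.05 -0.02  0.01]
```

```bash
python3 -m creep '[[[0,0,-2],[0,0,0],-1],[[0,0,-3.5],[0,0,0],-1],[[0,0,-3.5],[0,0,0],-1],[[0,0,-3.5],[0,0,0],-1],[[0,0,-3],[0,0,0],-1],[[0,0,0],[0,0,0],-1]]' && python3 -m creep '[[[0.5,-2,0],[0,0,0],-1],[[0.8,-3.5,0],[0,0,0],-1],[[0.8,-3.5,0],[0,0,0],-1],[[0.8,-3.5,0],[0,0,0],-1],[[0.8,-3.5,0],[0,0,0],-1],[[0.8,-3.5,0],[0,0,0],-1],[[0.8,-3.5,0],[0,0,0],-1],[[0.8,-3.5,0],[0,0,-0.03],-1],[[0.8,-3.5,0],[0,0,0],-1],[[0,0,0],[0,0,0],-1]]';  python3 -c "
from h import *
gob(.085,.1,.15)"
```

```text
t: 12.6
ee_pos: [0.4986, -0.3463, 0.1551]
tool_rot: [-3.128, -0.099, 0.026]
ft_force: [1.3, -0.8, -6.3]
width: 0.0582
t: 13.43
ee_pos: [0.5429, -0.0308, 0.1343]
tool_rot: [-3.119, -0.136, 0.063]
ft_force: [0.3, -0.6, -8.0]
width: 0.0582
t 13.43 pos [ 0.5429 -0.0308  0.1343] yaw 0.0877 w 0.0582 f [ 0.3 -0.6 -8. ] qd 0.075
turn [-0.021  0.04  -0.009] | shift now [ 11.84 -17.32  -1.67] | after turn [ 12.05 -17.18  -1.57]
```

```bash
python3 -m creep '[[[0,-2,0],[-0.021,0.04,-0.009],-1],[[0.5,-3.2,0],[0,0,0],-1],[[1.5,-3.2,0],[0,0,0],-1],[[2,-3,0],[0,0,0],-1],[[2,-3,0],[0,0,0],-1],[[2,-2,0],[0,0,0],-1],[[2,0,0],[0,0,0],-1],[[0,0,0],[0,0,0],-1],[[0,0,0],[0,0,0],-1]]';  python3 -c "
from h import *
gob(.085,.1,.15)"
```

```text
t: 14.18
ee_pos: [0.62, 0.1537, 0.1071]
tool_rot: [3.133, 0.16, -0.045]
ft_force: [-0.5, 0.0, -8.8]
width: 0.0579
t 14.18 pos [0.62   0.1537 0.1071] yaw 0.1023 w 0.0579 f [-0.5  0.  -8.8] qd 0.061
turn [0.003 0.029 0.006] | shift now [ 2.49  0.47 -4.36] | after turn [ 2.61  0.45 -4.29]
```

```bash
python3 -m creep '[[[1,0.4,0],[0.003,0.029,0.006],-1],[[1,0,1],[0,0,0],-1],[[0,0,2],[0,-0.01,0],-1],[[0,0,0],[0,0,0],-1],[[0,0,0],[0,0,0],-1]]';  python3 -c "
from h import *
gob(.085,.1,.06)"
```

```text
t: 14.6
ee_pos: [0.6362, 0.1492, 0.0668]
tool_rot: [3.135, 0.149, -0.033]
ft_force: [0.8, -0.8, -6.6]
width: 0.0584
t 14.6 pos [0.6362 0.1492 0.0668] yaw 0.095 w 0.0584 f [ 0.8 -0.8 -6.6] qd 0.056
turn [ 0.001  0.021 -0.001] | shift now [ 1.05 -0.16  0.66] | after turn [ 1.04 -0.16  0.68]
```

Take a look at the held block relative to the rails.

```bash
python3 -m creep '[[[0.7,-0.15,0.2],[0,0.021,0],-1],[[0.2,0,0.2],[0,0,0],-1],[[0,0,0],[0,0,0],-1],[[0,0,0],[0,0,0],-1]]';  python3 - <<'E'
from h import *
gob(.085,.1,.06)
b=np.load("b.npy")
im,m=snap("wrist","w6"); im2,m2=snap("scene","s6")
s=sense(); p=s["ee_pos"]; R=Ro.from_rotvec(s["tool_rot"]).as_matrix(); yaw=np.arctan2(R[1,0],R[0,0]); bz=p[2]-.005
out=[]
for cam,im,m,o,f,sz in [("wrist",im,m,np.array([210,150]),2.6,(150,200)),("scene",im2,m2,np.array([300,200]),3.7,(120,106))]:
    d=cv2.resize(im[o[1]:o[1]+sz[1] if cam=="wrist" else o[1]+sz[1],o[0]:o[0]+sz[0]],None,fx=f,fy=f,interpolation=cv2.INTER_CUBIC)[:,:,::-1].copy(); off=o-.4
    rect(d,cam,m,W((p[0],p[1],yaw),np.array(boxpts(.06,.09,0,bz+.03)[4:])),(0,255,255),f,off)
    rect(d,cam,m,W((p[0],p[1],yaw),np.array(boxpts(.06,.09,0,bz)[4:])),(0,160,160),f,off)
    for P in [[(118,148,18),(-130,148,18),(118,148,18),(118,-100,18)],[(130,160,26),(35,160,26),(35,148,26),(118,148,26),(118,30,26),(130,30,26)]]:
        rect(d,cam,m,W(b,np.array(P)/1e3),(0,255,0) if len(P)>4 else (255,0,0),f,off)
    out.append(d)
h=max(d.shape[0] for d in out); out=[cv2.copyMakeBorder(d,0,h-d.shape[0],0,0,0) for d in out]
v=np.hstack(out); print(v.shape); cv2.imwrite("pics/v8.png",v)
E
```

```text
t: 14.93
ee_pos: [0.643, 0.15, 0.0624]
tool_rot: [3.136, 0.147, -0.005]
ft_force: [-0.3, 0.5, -7.7]
width: 0.0585
t 14.93 pos [0.643  0.15   0.0624] yaw 0.0936 w 0.0585 f [-0.3  0.5 -7.7] qd 0.011
turn [ 0.002  0.003 -0.003] | shift now [ 0.36 -0.15  0.24] | after turn [ 0.36 -0.15  0.24]
(520, 834, 3)
```

View pics/v8.png

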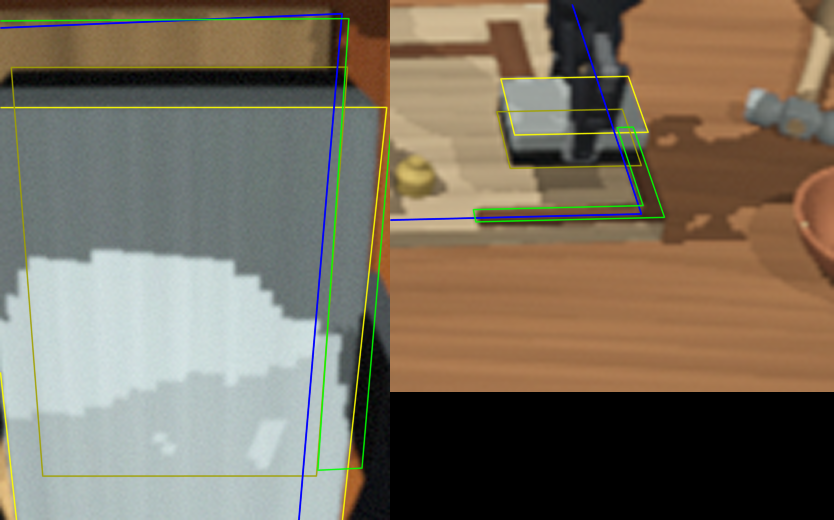

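```bash
python3 -m creep '[[[0.35,-0.1,1],[0.002,0.003,-0.003],-1],[[0,0,1],[0,-0.004,0],-1],[[0,0,0.7],[0,-0.004,0],-1],[[0,0,0],[0,0,0],-1],[[0,0,0],[0,0,0],-1]]';  python3 -c "
from h import *
gob(.085,.1,.024)"
```

```text
t: 15.45
ee_pos: [0.6466, 0.1515, 0.0329]
tool_rot: [3.138, 0.152, -0.014]
ft_force: [0.1, 0.6, -7.8]
width: 0.0581
t 15.45 pos [0.6466 0.1515 0.0329] yaw 0.0971 w 0.0581 f [ 0.1  0.6 -7.8] qd 0.017
turn [-0.     0.009  0.001] | shift now [-0.01 -0.03  0.89] | after turn [-0.02 -0.03  0.89]
```

```bash
python3 -m creep '[[[0,0,0.5],[0,0.009,0],-1],[[0,0,0.2],[0,0,0],-1],[[0,0,0],[0,0,0],-1],[[0,0,0],[0,0,0],-1]]';  python3 -c "
from h import *
gob(.085,.1,.024)"
```

```text
t: 15.78
ee_pos: [0.6462, 0.1515, 0.0246]
tool_rot: [-3.138, -0.153, -0.0]
ft_force: [-0.0, 0.8, -7.3]
width: 0.058
t 15.78 pos [0.6462 0.1515 0.0246] yaw 0.0972 w 0.058 f [-0.   0.8 -7.3] qd 0.007
turn [-0.    -0.     0.001] | shift now [ 0.02 -0.03  0.06] | after turn [ 0.02 -0.03  0.06]
```

```bash
python3 -m creep '[[[0.2,0,0],[0,0,0],-1],[[0,0,0],[0,0,0],-1],[[0,-0.2,0],[0,0,0],-1],[[0,0,0],[0,0,0],-1]]';  python3 -c "
from h import *
gob(.085,.1,.024)"
```

```text
t: 16.12
ee_pos: [0.6472, 0.1536, 0.0251]
tool_rot: [3.138, 0.153, -0.003]
ft_force: [-1.1, 1.2, -8.4]
width: 0.0582
t 16.12 pos [0.6472 0.1536 0.0251] yaw 0.0972 w 0.0582 f [-1.1  1.2 -8.4] qd 0.006
turn [-0.     0.002  0.001] | shift now [-0.1   0.17  0.11] | after turn [-0.1   0.17  0.11]
```

```bash
python3 -m creep '[[[0.25,0,0],[0,0,0],-1],[[0,0,0],[0,0,0],-1]]';  python3 -m creep '[[[0,-0.2,0],[0,0,0],-1],[[0,0,0],[0,0,0],-1]]';  python3 -c "
from h import *
gob(.085,.1,.024)"
```

```text
t: 16.28
ee_pos: [0.6469, 0.1536, 0.0253]
tool_rot: [3.137, 0.153, -0.012]
ft_force: [1.1, 0.1, -6.7]
width: 0.0584
t: 16.45
ee_pos: [0.647, 0.1559, 0.0255]
tool_rot: [3.137, 0.153, -0.011]
ft_force: [-1.9, 1.5, -8.5]
width: 0.0583
t 16.45 pos [0.647  0.1559 0.0255] yaw 0.0976 w 0.0583 f [-1.9  1.5 -8.5] qd 0.006
turn [0.    0.007 0.001] | shift now [-0.1   0.41  0.16] | after turn [-0.1   0.41  0.15]
```

```bash
python3 -m creep '[[[0.25,0,0],[0,-0.0,0],-1]]';  python3 -m creep '[[[0,-0.2,0],[0,0,0],-1]]';  python3 - <<'E'
from h import *
gob(.085,.1,.024)
b=np.load("b.npy")
im,m=snap("wrist","w7"); im2,m2=snap("scene","s7")
o=np.array([330,205]); f=7
d=cv2.resize(im2[205:285,330:440],None,fx=f,fy=f,interpolation=cv2.INTER_CUBIC)[:,:,::-1].copy()
o=np.array([190,130])
e=cv2.resize(im[130:230,190:380],None,fx=4,fy=4,interpolation=cv2.INTER_CUBIC)[:,:,::-1].copy()
d=d[:,:770]; e=cv2.copyMakeBorder(e,0,0,0,max(0,770-e.shape[1]),cv2.BORDER_CONSTANT)[:,:770]
v=np.vstack([cv2.resize(d,None,fx=.55,fy=.55),cv2.resize(e,(424,230))]); print(v.shape)
v=np.vstack([cv2.resize(d,(500,364)),cv2.resize(e,(500,236))]); cv2.imwrite("pics/v9.png",v)
E
```

```text
t: 16.53
ee_pos: [0.6472, 0.156, 0.0255]
tool_rot: [3.137, 0.154, -0.018]
ft_force: [-25.7, -4.9, 6.6]
width: 0.0586
t: 16.62
ee_pos: [0.6467, 0.1572, 0.0256]
tool_rot: [3.135, 0.153, -0.02]
ft_force: [3.9, -16.3, -5.4]
width: 0.0585
t 16.62 pos [0.6467 0.1572 0.0256] yaw 0.0974 w 0.0585 f [  3.9 -16.3  -5.4] qd 0.057
turn [0.002 0.013 0.001] | shift now [-0.08  0.54  0.16] | after turn [-0.08  0.54  0.16]
(538, 424, 3)
```

View pics/v9.png

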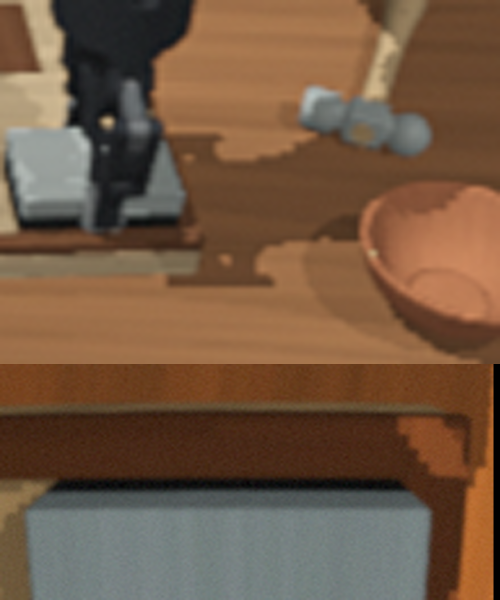

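```bash
python3 -m creep '[[[-0.1,0.05,0],[0.002,0.014,0],-1],[[0,0,0.15],[0,0,0],-1],[[0,0,0.1],[0,0,0],-1],[[0,0,0],[0,0,0],-1]]';  python3 -c "
from h import *
gob(.086,.1055,.0225)"
```

```text
t: 17.05
ee_pos: [0.6469, 0.1567, 0.0234]
tool_rot: [-3.137, -0.153, -0.009]
ft_force: [-1.2, -0.8, -8.3]
width: 0.0584
t 17.05 pos [0.6469 0.1567 0.0234] yaw 0.0973 w 0.0584 f [-1.2 -0.8 -8.3] qd 0.005
turn [-0.    -0.006  0.001] | shift now [-0.   -0.07  0.09] | after turn [ 0.   -0.07  0.09]
```

```bash
python3 -m creep '[[[0,0,0.15],[0,-0.006,0],-1],[[0,0,0.1],[0,0,0],-1]]';  python3 -c "
from h import *
gob(.086,.1055,.0225)"; python3 -m creep '[[[0,0,0],[0,0,0],0.9],[[0,0,0],[0,0,0],1],[[0,0,0],[0,0,0],1],[[0,0,0],[0,0,0],1],[[0,0,-1],[0,0,0],1],[[0,0,-3],[0,0,0],1],[[0,0,-3],[0,0,0],1],[[0,-1,-3],[0,0,0],1],[[0,-1,-2],[0,0,0],1],[[0,0,0],[0,0,0],1]]'; python3 - <<'E'
from h import *
s=sense(); go(.48,.30,.23,s and .4)
im,m=snap("wrist","w8"); b=np.load("b.npy")
mask=((im.min(axis=2)>110)&(im.max(axis=2).astype(int)-im.min(axis=2)<40)).astype(np.uint8)
n,l,st,ct=cv2.connectedComponentsWithStats(mask)
for k in range(1,n):
    if st[k,4]<800: continue
    q=cv2.findContours((l==k).astype(np.uint8),cv2.RETR_EXTERNAL,cv2.CHAIN_APPROX_NONE)[0][0][:,0,:]
    P=np.array([onz("wrist",p,.048,m)[:2] for p in q]).astype(np.float32)
    r=cv2.minAreaRect(P); print(st[k].tolist(),r, W((0,0,-b[2]),[(r[0][0]-b[0],r[0][1]-b[1],0)])[0])
f=2.0
d=cv2.resize(im[60:320,180:440],None,fx=f,fy=f,interpolation=cv2.INTER_CUBIC)[:,:,::-1].copy()
cv2.imwrite("pics/v10.png",d)
E
```

```text
t: 17.22
ee_pos: [0.647, 0.1567, 0.0231]
tool_rot: [-3.138, -0.153, -0.001]
ft_force: [-5.1, -1.6, 0.3]
width: 0.0583
t 17.22 pos [0.647  0.1567 0.0231] yaw 0.0974 w 0.0583 f [-5.1 -1.6  0.3] qd 0.014
turn [-0.    -0.     0.001] | shift now [-0.   -0.06  0.06] | after turn [-0.   -0.06  0.06]
t: 18.05
ee_pos: [0.6469, 0.1774, 0.1556]
tool_rot: [-3.135, -0.151, -0.014]
ft_force: [-0.3, 1.1, 0.6]
width: 0.0854
t 18.05 pos [0.6469 0.1774 0.1556] yaw 0.0964 w 0.0854 f [-0.3  1.1  0.6] qd 0.016
turn [-0.001 -0.01  -0.304] | shift now [-15.36 -13.82  -7.55] | after turn [-10.6  -17.79  -7.44]
[458, 83, 50, 232, 2142] ((0.8475892543792725, 0.19449999928474426), (0.02093607932329178, 0.2352938950061798), 5.0681962966918945) [0.28936713 0.12320408 0.        ]
[236, 177, 76, 102, 7424] ((0.6466097235679626, 0.15665686130523682), (0.06016860157251358, 0.08935615420341492), 5.504146575927734) [0.08568205 0.10483926 0.        ]
```

View pics/v10.png

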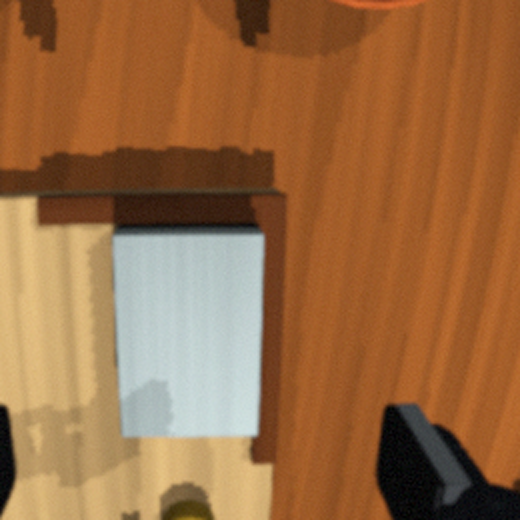

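```bash
python3 -m creep '[[[-1,-1,-2],[0,-0.01,0],1],[[-3,-2.7,-2],[0,0,0],1],[[-3,-2.7,-2],[0,0,0],1],[[-3,-2.7,-1],[0,0,0],1],[[-3,-2.7,0],[0,0,0],1],[[-3,-2.7,0],[0,0,0],1],[[0,0,0],[0,0,0],1]]'; python3 - <<'E'
from h import *
s=sense(); go(.48,.30,.23,.096); print(s["qpos"].round(3))
im,m=snap("wrist","w9")
print([(b["at"],round(b["conf"],2)) for l in ("hammer","hammer_head","hammer_tail") for b in boxes_of(l,"wrist")])
cv2.imwrite("pics/v11.png",cv2.resize(im[:,:,::-1],(800,600),interpolation=cv2.INTER_CUBIC))
E
```

```text
t: 18.68
ee_pos: [0.4697, 0.3055, 0.2217]
tool_rot: [-3.138, -0.141, 0.011]
ft_force: [-0.6, -0.3, 0.5]
width: 0.0856
t 18.68 pos [0.4697 0.3055 0.2217] yaw 0.0897 w 0.0856 f [-0.6 -0.3  0.5] qd 0.063
turn [-0.001  0.007 -0.006] | shift now [ 0.97  0.64 -0.84] | after turn [ 0.97  0.64 -0.83]
[0.574 0.115 0.187 1.649 0.004 2.056]
[([316.4, 134.3], 0.96), ([317.4, 134.8], 0.61), ([441.6, 409.0], 0.46), ([318.4, 131.8], 0.94)]
```

View pics/v11.png

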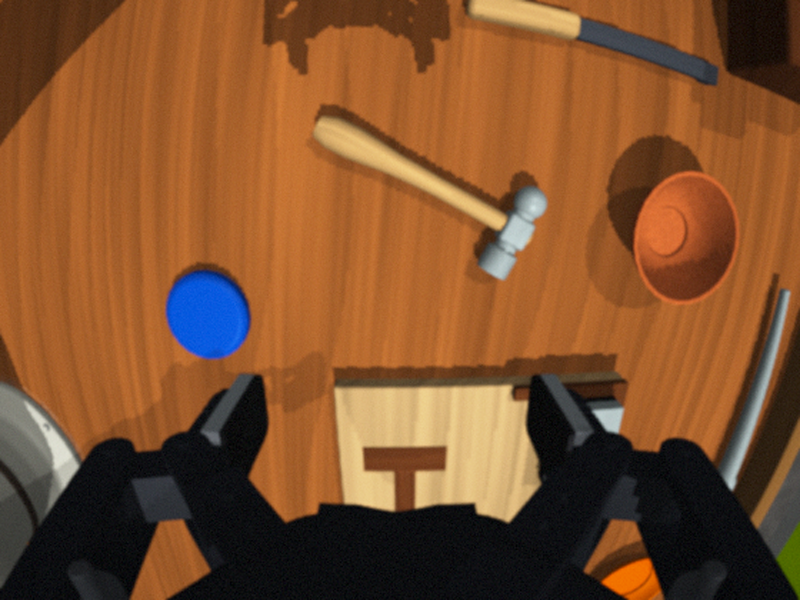

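```bash
python3 - <<'E'
from h import *
im,m=load("w9"); k=1.4286
h=onz("wrist",np.array((517,231))/k,.015,m); t=onz("wrist",np.array((317,129))/k,.013,m); n=onz("wrist",np.array((500,221))/k,.013,m)
d=h-t; d=d/np.linalg.norm(d); a=np.arctan2(d[1],d[0]); print("head",h.round(4),"tail",t.round(4),np.linalg.norm((h-t)[:2]).round(4),"ang",a.round(4), np.arctan2(*(n-t)[1::-1]).round(4))
g=h-.045*d; print("grip",g.round(4), "yaw",a+np.pi/2); np.save("ham.npy",np.array([g[0],g[1],a+np.pi/2]))
go(g[0],g[1],.2,a+np.pi/2)
E
```

```text
head [0.5586 0.3355 0.015 ] tail [0.4001 0.3989 0.013 ] 0.1707 ang -0.3802 -0.3781
grip [0.5168 0.3522 0.0145] yaw 1.1905526924520529
t 18.88 pos [0.4745 0.302  0.2205] yaw 0.0855 w 0.0853 f [ 1.  -0.  -0.1] qd 0.019
turn [-0.003  0.007 -1.105] | shift now [ 4.66 -4.64  2.02] | after turn [6.23 2.07 2.05]
```

```bash
python3 -m creep '[[[0,0,0],[0,0.007,-0.122],1],[[0,0,0],[0,0,-0.122],1],[[0,0,0],[0,0,-0.122],1],[[0,0,0.5],[0,0,-0.122],1],[[0,0,0.5],[0,0,-0.122],1],[[0,0,0.5],[0,0,-0.122],1],[[0,0,0.5],[0,0,-0.122],1],[[0,0,0.5],[0,0,-0.122],1],[[0,0,0.5],[0,0,-0.122],1],[[0,0,0],[0,0,0],1]]'; python3 -c "
from h import *
h=np.load('ham.npy'); go(h[0],h[1],.1,h[2])"
```

```text
t: 19.72
ee_pos: [0.4868, 0.2896, 0.1817]
tool_rot: [2.583, 1.784, -0.015]
ft_force: [-0.5, -1.5, -0.1]
width: 0.0854
t 19.72 pos [0.4868 0.2896 0.1817] yaw 1.2087 w 0.0854 f [-0.5 -1.5 -0.1] qd 0.148
turn [-0.004  0.009  0.018] | shift now [7.   0.62 8.1 ] | after turn [6.94 0.46 8.17]
```

```bash
python3 -m creep '[[[3.4,0.2,0],[-0.004,0.009,0.018],1],[[3.4,0.2,2],[0,0,0],1],[[0,0,3],[0,0,0],1],[[0,0,3],[0,0,0],1],[[0,0,0],[0,0,0],1],[[0,0,0],[0,0,0],1]]'; python3 -c "
from h import *
h=np.load('ham.npy'); go(h[0],h[1],.003,h[2])"
```

```text
t: 20.22
ee_pos: [0.5231, 0.3479, 0.0967]
tool_rot: [2.631, 1.714, -0.003]
ft_force: [-0.2, 0.4, 0.7]
width: 0.0854
t 20.22 pos [0.5231 0.3479 0.0967] yaw 1.1545 w 0.0854 f [-0.2  0.4  0.7] qd 0.04
turn [ 0.     0.002 -0.036] | shift now [ 0.16 -0.75  9.37] | after turn [ 0.17 -0.74  9.37]
```

```bash
python3 -m creep '[[[0.15,-0.75,1],[0,0.002,-0.036],1],[[0,0,2.5],[0,0,0],1],[[0,0,2.5],[0,0,0],1],[[0,0,1.5],[0,0,0],1],[[0,0,0],[0,0,0],1],[[0,0,0],[0,0,0],1]]'; python3 -c "
from h import *
h=np.load('ham.npy'); go(h[0],h[1],.003,h[2])"
```

```text
t: 20.72
ee_pos: [0.5231, 0.3506, 0.0313]
tool_rot: [2.616, 1.739, 0.016]
ft_force: [0.8, 0.0, 0.0]
width: 0.0853
t 20.72 pos [0.5231 0.3506 0.0313] yaw 1.1734 w 0.0853 f [0.8 0.  0. ] qd 0.012
turn [ 0.006 -0.008 -0.017] | shift now [-0.12 -0.66  2.83] | after turn [-0.08 -0.64  2.83]
```

```bash
python3 -m creep '[[[-0.1,-0.65,1],[0.006,-0.008,-0.017],1],[[0,0,1],[0,0,0],1],[[0,0,0.7],[0,0,0],1],[[0,0,0],[0,0,0],1],[[0,0,0],[0,0,0],1]]' 50; python3 -c "
from h import *
h=np.load('ham.npy'); go(h[0],h[1],.004,h[2])"
```

```text
t: 21.13
ee_pos: [0.5193, 0.3534, 0.0086]
tool_rot: [2.603, 1.759, 0.011]
ft_force: [-0.1, -0.6, -0.1]
width: 0.0853
t 21.13 pos [0.5193 0.3534 0.0086] yaw 1.1889 w 0.0853 f [-0.1 -0.6 -0.1] qd 0.007
turn [ 0.004 -0.006 -0.002] | shift now [-0.21 -0.19  0.46] | after turn [-0.2  -0.19  0.46]
```

```bash
python3 -m creep '[[[-0.2,-0.2,0.35],[0.004,-0.006,0],1],[[0,0,0],[0,0,0],1],[[0,0,0],[0,0,0],-1],[[0,0,0],[0,0,0],-1],[[0,0,0],[0,0,0],-1],[[0,0,0],[0,0,0],-1],[[0,0,0],[0,0,0],-1],[[0,0,0],[0,0,0],-1],[[0,0,0],[0,0,0],-1],[[0,0,0],[0,0,0],-1]]' 80; python3 -c "
from h import *
h=np.load('ham.npy'); go(h[0],h[1],.004,h[2])"
```

```text
t: 21.97
ee_pos: [0.517, 0.3527, 0.0063]
tool_rot: [2.603, 1.759, 0.001]
ft_force: [-0.4, -0.6, -0.5]
width: 0.0113
t 21.97 pos [0.517  0.3527 0.0063] yaw 1.1887 w 0.0113 f [-0.4 -0.6 -0.5] qd 0.001
turn [ 0.001 -0.001 -0.002] | shift now [-0.05 -0.    0.23] | after turn [-0.05 -0.    0.23]
```

```bash
python3 -m creep '[[[0,0,-1.5],[0,0,0],-1],[[0,0,-3],[0,0,0],-1],[[0,0,-3.5],[0,0,0],-1],[[0,0,-3.5],[0,0,0],-1],[[0,0,-3],[0,0,0],-1],[[0,0,0],[0,0,-0.12],-1],[[0,0,0],[0,0,-0.12],-1],[[0,0,0],[0,0,-0.12],-1],[[0,0,0],[0,0,-0.12],-1],[[0,0,0],[0,0,0],-1]]'; python3 - <<'E'
from h import *
gob(-.0717,.0417,.14); print(sense()["qpos"].round(3))
E
```

```text
t: 22.8
ee_pos: [0.5143, 0.351, 0.1531]
tool_rot: [-2.085, -2.347, 0.014]
ft_force: [0.2, -0.9, -2.5]
width: 0.0113
t 22.8 pos [0.5143 0.351  0.1531] yaw 1.6888 w 0.0113 f [ 0.2 -0.9 -2.5] qd 0.153
turn [-0.01  -0.003 -1.549] | shift now [-26.82  -5.01   1.46] | after turn [  4.43 -26.93   1.31]
[0.599 0.257 0.218 1.541 0.    0.481]
```

```bash
python3 -m creep '[[[0,0,0],[-0.01,0,-0.12],-1],[[0,0,0],[0,0,-0.12],-1],[[0,0,0],[0,0,-0.12],-1],[[0,0,0],[0,0,-0.12],-1],[[0,0,0],[0,0,-0.12],-1],[[0,0,0],[0,0,-0.12],-1],[[0,0,0],[0,0,-0.12],-1],[[0,0,0],[0,0,-0.12],-1],[[0,0,0],[0,0,-0.12],-1],[[0,0,0],[0,0,-0.12],-1]]'; python3 -m creep '[[[0,0,0],[0,0,-0.12],-1],[[0,0,0],[0,0,-0.12],-1],[[0,0,0],[0,0,-0.1],-1],[[0,0,0],[0,0,0],-1]]'; python3 - <<'E'
from h import *
gob(-.0717,.0417,.14); print(sense()["qpos"].round(3))
E
```

```text
t: 23.63
ee_pos: [0.5122, 0.3493, 0.1472]
tool_rot: [-0.386, -3.113, 0.016]
ft_force: [-0.4, -0.2, -2.2]
width: 0.0111
t: 23.97
ee_pos: [0.5114, 0.3486, 0.1446]
tool_rot: [0.155, -3.128, 0.018]
ft_force: [0.1, -0.5, -2.4]
width: 0.0114
t 23.97 pos [0.5114 0.3486 0.1446] yaw -3.0425 w 0.0114 f [ 0.1 -0.5 -2.4] qd 0.157
turn [-0.011 -0.011  0.003] | shift now [  4.19 -26.7    0.8 ] | after turn [  4.12 -26.72   0.46]
[ 0.601  0.253  0.197  1.53  -0.005 -1.069]
```

```bash
python3 -m creep '[[[0.5,-2,0],[-0.01,-0.011,0.003],-1],[[0.5,-3.4,0],[0,0,0],-1],[[0.5,-3.4,0],[0,0,0],-1],[[0.5,-3.4,0],[0,0,0],-1],[[0.5,-3.4,0],[0,0,0],-1],[[0.5,-3.4,0],[0,0,0],-1],[[0.5,-3.4,0],[0,0,0],-1],[[0.5,-2,0],[0,0,0],-1],[[0,0,0],[0,0,0],-1]]'; python3 - <<'E'
from h import *
gob(-.0717,.0417,.06)
E
```

```text
t: 24.72
ee_pos: [0.4859, 0.0934, 0.1402]
tool_rot: [0.059, -3.137, 0.006]
ft_force: [-0.2, -0.7, -3.2]
width: 0.0116
t 24.72 pos [0.4859 0.0934 0.1402] yaw -3.1043 w 0.0116 f [-0.2 -0.7 -3.2] qd 0.099
turn [-0.004 -0.004 -0.059] | shift now [-0.99 -1.48  8.02] | after turn [-0.87 -1.56  8.02]
```

```bash
python3 -m creep '[[[-0.9,-1.5,0],[-0.004,-0.004,-0.059],-1],[[0,0,2.5],[0,0,0],-1],[[0,0,2.5],[0,0,0],-1],[[0,0,2],[0,0,0],-1],[[0,0,0],[0,0,0],-1],[[0,0,0],[0,0,0],-1]]'; python3 - <<'E'
from h import *
gob(-.0717,.0417,.0243)
b=np.load("b.npy"); im,m=snap("wrist","w10"); im2,m2=snap("top","t10")
f=2.2; o=np.array([150,30]); d=cv2.resize(im[30:300,150:410],None,fx=f,fy=f,interpolation=cv2.INTER_CUBIC)[:,:,::-1].copy()
s=sense(); p=s["ee_pos"]; R=Ro.from_rotvec(s["tool_rot"]).as_matrix(); yaw=np.arctan2(R[1,0],R[0,0])-np.pi/2
z=p[2]-.0063+.013
rect(d,"wrist",m,W((p[0],p[1],yaw),np.array([(.045,-.038,z),(.045,.038,z)])),(0,255,255),f,o-.4)
rect(d,"wrist",m,W((p[0],p[1],yaw),np.array([(-.125,0,z),(.045,0,z)])),(0,255,255),f,o-.4)
rect(d,"wrist",m,W(b,np.array([(-.0717,.0865,.018),(-.0717,-.0835,.018)])),(0,255,0),f,o-.4)
rect(d,"wrist",m,W(b,np.array([(-.1097,.1005,.018),(-.0337,.1005,.018),(-.0337,.0725,.018),(-.1097,.0725,.018)])),(0,255,0),f,o-.4)
cv2.imwrite("pics/v12.png",d); print(d.shape, yaw)
E
```

```text
t: 25.22
ee_pos: [0.4964, 0.077, 0.069]
tool_rot: [-0.094, 3.137, 0.001]
ft_force: [0.4, 0.6, -2.5]
width: 0.0112
t 25.22 pos [0.4964 0.077  0.069 ] yaw -3.082 w 0.0112 f [ 0.4  0.6 -2.5] qd 0.05
turn [ 0.001  0.003 -0.037] | shift now [0.04 0.17 4.47] | after turn [0.02 0.17 4.47]
(594, 572, 3) -4.650782178067066
```

```bash
python3 -m creep '[[[0,0.1,1.2],[0,0.003,-0.037],-1],[[0,0,1.5],[0,0,0],-1],[[0,0,1],[0,0,0],-1],[[0,0,0],[0,0,0],-1],[[0,0,0],[0,0,0],-1]]'; python3 - <<'E'
from h import *
gob(-.0717,.0417,.0243)
E
```

```text
t: 25.73
ee_pos: [0.5006, 0.0798, 0.0385]
tool_rot: [-0.15, 3.128, 0.003]
ft_force: [-0.1, -0.2, -2.8]
width: 0.0113
t 25.73 pos [0.5006 0.0798 0.0385] yaw -3.0459 w 0.0113 f [-0.1 -0.2 -2.8] qd 0.008
turn [ 0.001  0.01  -0.   ] | shift now [ 0.48 -0.07  1.42] | after turn [ 0.47 -0.07  1.42]
```

```bash
python3 -m creep '[[[0.45,-0.1,0.4],[0,0.01,0],-1],[[0,0,0.4],[0,0,0],-1],[[0,0,0.4],[0,0,0],-1],[[0,0,0],[0,0,0],-1],[[0,0,0],[0,0,0],-1]]'; python3 - <<'E'
from h import *
gob(-.0717,.0417,.0243)
E
```

```text
t: 26.15
ee_pos: [0.4972, 0.0786, 0.0283]
tool_rot: [-0.148, 3.135, 0.002]
ft_force: [-0.0, -0.3, -1.8]
width: 0.0112
t 26.15 pos [0.4972 0.0786 0.0283] yaw -3.0471 w 0.0112 f [-0.  -0.3 -1.8] qd 0.006
turn [ 0.001  0.003 -0.002] | shift now [0.12 0.02 0.4 ] | after turn [0.12 0.02 0.4 ]
```

```bash
python3 -m creep '[[[0.1,0,0.2],[0,0.003,0],-1],[[0,0,0.2],[0,0,0],-1],[[0,0,0.1],[0,0,0],-1],[[0,0,0],[0,0,0],-1]]'; python3 - <<'E'
from h import *
gob(-.0717,.0417,.0243)
E
```

```text
t: 26.48
ee_pos: [0.4966, 0.0785, 0.0244]
tool_rot: [-0.148, 3.137, 0.003]
ft_force: [-0.1, -0.1, -1.5]
width: 0.0112
t 26.48 pos [0.4966 0.0785 0.0244] yaw -3.0473 w 0.0112 f [-0.1 -0.1 -1.5] qd 0.002
turn [ 0.002  0.001 -0.002] | shift now [0.06 0.03 0.01] | after turn [0.06 0.03 0.01]
```

```bash
python3 -m creep '[[[0,0,0.1],[0,0,0],-1],[[0,0,0],[0,0,0],0],[[0,0,0],[0,0,0],1],[[0,0,0],[0,0,0],1],[[0,0,0],[0,0,0],1],[[0,0,-1],[0,0,0],1],[[0,0,-3],[0,0,0],1],[[0,0,-3.5],[0,0,0],1],[[0,0,-3.5],[0,0,0],1],[[0,0,0],[0,0,0],1]]' && python3 -m creep '[[[0,2,-2.5],[0,0,0],1],[[0,3.5,-3],[0,0,0],1],[[0,3.5,-2],[0,0,0],1],[[0,0,0],[0,0,0],1]]'; python3 - <<'E'
from h import *
gob(-.0717,.0417,.0243)
b=np.load("b.npy"); im,m=snap("wrist","w11"); im2,m2=snap("top","t11")
cv2.imwrite("pics/v12.png",cv2.resize(im[:,:,::-1],(800,600),interpolation=cv2.INTER_CUBIC))
for l in ["weight","mallet","file","bowl","bottle","disc","dish"]: print(l,[(x["at"],round(x["conf"],2)) for x in boxes_of(l,"top")][:2])
E
```

```text
t: 27.32
ee_pos: [0.4951, 0.0781, 0.139]
tool_rot: [0.148, -3.137, -0.003]
ft_force: [0.9, 0.0, -0.3]
width: 0.0859
t: 27.65
ee_pos: [0.4868, 0.1678, 0.2201]
tool_rot: [-0.14, 3.136, 0.005]
ft_force: [1.0, 0.1, 0.5]
width: 0.0854
t 27.65 pos [0.4868 0.1678 0.2201] yaw -3.0526 w 0.0854 f [1.  0.1 0.5] qd 0.062
turn [ 0.003  0.003 -0.007] | shift now [-0.07 -9.03 19.55] | after turn [-0.06 -8.96 19.58]
weight [([434.3, 220.9], 0.6), ([209.2, 184.5], 0.38)]
mallet [([433.0, 222.6], 0.74)]
file [([432.1, 218.7], 0.73), ([101.8, 192.6], 0.67)]
bowl [([152.1, 165.0], 0.69)]
bottle [([367.9, 171.5], 0.92)]
disc []
dish [([287.8, 139.9], 0.68), ([366.7, 173.2], 0.6)]
```

```bash
python3 - <<'E'
from h import *
b=np.load("b.npy"); inv=lambda w:W((0,0,-b[2]),[(w[0]-b[0],w[1]-b[1],0)])[0,:2].round(4)
for nm,cam in (("w11","wrist"),("t11","top")):
    im,m=load(nm); hsv=cv2.cvtColor(im,cv2.COLOR_BGR2HSV)
    # rectify board to 1px/mm at head height z
    for z in (.031,):
        X,Y=np.meshgrid(np.arange(-130,131),np.arange(160,-161,-1)); pts=W(b,np.c_[X.ravel()/1e3,Y.ravel()/1e3,np.full(X.size,z)])
        q=np.array([proj(cam,p,m) for p in pts]).astype(np.float32)
        r=cv2.remap(im,q[:,0].reshape(X.shape),q[:,1].reshape(X.shape),cv2.INTER_LINEAR); cv2.imwrite(f"pics/r_{nm}.png",r)
        h=cv2.cvtColor(r,cv2.COLOR_BGR2HSV); roi=(X<0)
        grey=((h[:,:,1]<55)&(h[:,:,2]>60)&roi).astype(np.uint8)
        n,l,st,ct=cv2.connectedComponentsWithStats(grey)
        for k in np.argsort(-st[1:,4])[:3]+1:
            mm=l==k; print(nm,"grey area",st[k,4],"x",X[mm].min(),X[mm].max(),"y",Y[mm].min(),Y[mm].max(),"mean",X[mm].mean().round(1),Y[mm].mean().round(1))
        if nm=="w11":
            for y in range(104,-104,-8):
                row=r[160-y,:131]; print(y," ".join(f"{int(v[2]):3d}" for v in row[10:110:4]), "sat"," ".join(f"{int(v):3d}" for v in h[160-y,10:110:4,1]))
E
```

```text
w11 grey area 1720 x -107 -32 y 72 97 mean -68.9 84.1
104 208 218 222 207 190 131 138 145 206 176 114 114 115 115 128 224 205 144 147 114 114 189 224 212 207 sat 114 113 113 113 118 123 120 125 115 119 121 121 122 118 120 112 116 117 121 119 123 116 110 113 111
96 210 221 225 134  50  63  76  71  53  53  67  89 120 130  97  69  55  65  72  69  67  79 198 211 203 sat 113 114 111 137 173  16  10  11 144 183  38  49  72  76  39  74 176  35   7   7   4  39 111 114 116
88 209 219 226 129 116 147 158 163 141 138 159 168 168 172 175 155 140 113 153 154 150 150 177 211 205 sat 115 112 111  97  22  22  22  20  23  19  19  18  21  19  19  21  20  23  20  21  22  20  45 112 112
80 211 221 201 128 139 167 198 179 166 171 162 176 177 176 179 158 191 162 194 196 201 205 205 211 203 sat 114 111 115  76  22  22  18  18  20  22  22  18  20  21  17  19  16  22  21  17  19  21  15 114 114
72 210 221 197 147 118 134 144 136 112 115  76 152 205 204 131 125 122 129 139 138 139 149 207 210 204 sat 114 112 115 132 134  49  16  38 125 149  84 117 122 121 107 131 150  42  13   9  14  12  96 112 115
64 210 223
[... 3809 characters left out ...]
   0   0   0   0 sat   0   0   0   0   0   0   0   0   0   0   0   0   0   0   0   0   0   0   0   0   0   0   0   0   0
-88   0   0   0   0   0   0   0   0   0   0   0   0   0   0   0   0   0   0   0   0   0   0   0   0   0 sat   0   0   0   0   0   0   0   0   0   0   0   0   0   0   0   0   0   0   0   0   0   0   0   0   0
-96   0   0   0   0   0   0   0   0   0   0   0   0   0   0   0   0   0   0   0   0   0   0   0   0   0 sat   0   0   0   0   0   0   0   0   0   0   0   0   0   0   0   0   0   0   0   0   0   0   0   0   0
t11 grey area 1730 x -109 -34 y 71 98 mean -70.3 84.4
t11 grey area 1470 x -130 -21 y 139 160 mean -78.9 152.8
t11 grey area 33 x -16 -8 y 150 155 mean -11.9 152.3
```

```bash
python3 - <<'E'
from h import *
im,m=snap("scene","s11"); a=cv2.imread("pics/s4.png").astype(int); c=cv2.imread("pics/s11.png").astype(int)
d=np.abs(a-c).max(2)
for n,(x0,x1,y0,y1) in {"punch+socket":(252,300,215,262),"weight":(300,315,238,256),"disc":(350,380,172,195),"bowl":(410,460,240,280),"dish":(225,275,275,310),"bottle":(125,165,200,270)}.items(): print(n,np.median(d[y0:y1,x0:x1]),(d[y0:y1,x0:x1]>40).mean().round(2))
for l in ("punchblock","weight","disc","hammer","benchblock"): print(l,[(x["at"],round(x["conf"],2)) for x in boxes_of(l,"scene")][:2])
s=sense(); print(s["t"])
E
```

```text
punch+socket 2.0 0.01
weight 2.0 0.0
disc 2.0 0.2
bowl 1.0 0.0
dish 1.0 0.0
bottle 2.0 0.07
punchblock [([277.2, 233.2], 0.87), ([93.6, 214.5], 0.38)]
weight [([304.4, 246.0], 0.54)]
disc [([362.7, 181.1], 0.64)]
hammer [([311.6, 209.1], 0.75)]
benchblock [([146.7, 186.8], 0.83), ([206.0, 194.3], 0.66)]
28.4
```

Checks agree; handing in.

```bash
python3 -c "
from bench import *
print(close_job())"
```

```text
the job is handed in; nothing more can be done
None
```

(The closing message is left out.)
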